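# Close up and chock a row of tube offcuts beside the mill

### The job

Take the brass tube out of the green sloping cradle and lay it down gently, level and without dropping it, on the dark steel plate as the last of the row of tubes, on the side away from the blue fence. Then close the row up so that all three tubes lie square against the fence and one another with no gaps, and chock it: the orange chock flat on the plate, its sloping face snug against the brass tube and about centred on it. Let go of everything and leave the other things on the bench alone.

Things in the scene. Friction and masses are not known exactly. Their poses are not given: they have to be found in the camera images.
- plate: Fixed dark steel plate, 210 mm (its x) by 330 mm (its y), 12 mm thick, on the bench. Origin: centre of its underside; z up. A blue fence, 15 mm thick, 42 mm above the plate's top, runs along its whole -y edge. Two tubes lie on it along its x near the fence with gaps up to 30 mm (the brass one goes next, on their +y side).
- fence_face (a point): A point on the fence's inner face (the one that the first tube must touch), mid-length, 22 mm above the plate's top; axes as the plate's.
- tube_alu_c (a point): Aluminium tube offcut, outside diameter 44 mm, length 130 mm (a plain cylinder to the touch), about 0.25 kg (may differ by a quarter). The point is its centre; x runs along the tube (the tube may have rolled about x). It lies on the plate, nearest the fence, along the plate's x.
- tube_copper_c (a point): Copper tube offcut, outside diameter 44 mm, length 130 mm (a plain cylinder to the touch), about 0.35 kg (may differ by a quarter). The point is its centre; x runs along the tube (the tube may have rolled about x). It lies on the plate, the second from the fence, along the plate's x.
- tube_brass_c (a point): Brass tube offcut, outside diameter 44 mm, length 130 mm (a plain cylinder to the touch), about 0.5 kg (may differ by a quarter). The point is its centre; x runs along the tube (the tube may have rolled about x). At the start it rests in the cradle, its axis 35 degrees from level, the +x end up.
- cradle: Fixed green cradle, base 150 mm (its x) by 80 mm. Origin: centre of the base's underside; z up. A V trough under 40 mm wide, narrower than the tube, rises 35 degrees towards +x, with a lip at the tube's low end. The tube's sides are free for fingers to 20 mm below its axis; it lifts out square to the slope. Tube centre: 110 mm straight above the origin.
- chock_grip (a point): Orange chock, 110 mm (its x) by 80 mm (its y), body 32 mm high, about 0.7 kg (may differ by a quarter), loose on the bench. This point: centre of its black handle, 55 mm above the underside; z up. Handle: 60 mm (x) by 30 mm (y), from 32 to 75 mm above the underside. The -y side is the sloping face, its foot 47 mm from this point; the square back is 33 mm towards +y.
- chock_face (a point): Foot of the chock's sloping face, mid-length, at the underside; axes as chock_grip. The face rises at 75 degrees away from the tubes. A 44 mm tube on the same flat surface that touches it has its axis 63.9 mm from chock_grip (16.9 mm from this point) towards -y. Rolling the row along takes up to about 10 N; over about 15 N on the closed row the tube may climb the face
- oil_bottle: A yellow oil bottle, 60 mm across, 150 mm tall, standing; not part of the job, to be left alone. Origin: centre of its underside
- edge_finder: A green turned probe holder, 44 mm across, 70 mm tall, standing; not part of the job, to be left alone. Origin: centre of its underside
- short_rod: A short solid steel rod, 40 mm across, 60 mm tall, standing on its end; not part of the job, to be left alone. Origin: centre of its underside
- gauge_block: A ground steel block, 75 x 50 x 25 mm, lying flat; not part of the job, to be left alone. Origin: centre of its underside
- spanner: A steel spanner about 180 mm long, lying flat; not part of the job, to be left alone. Origin: centre of its underside
- chip_brush: A wooden chip brush about 170 mm long, lying flat; not part of the job, to be left alone. Origin: centre of its underside
- collet: A small steel collet, 40 mm across, 55 mm tall, standing; not part of the job, to be left alone. Origin: centre of its underside
Mind the look-alikes: they are no part of the job. What is shaped like the part that bears chock_grip but purple or turquoise is not meant.

How it is judged:
On the way:
1. the brass tube lies level on the plate, along it, on the open side of the copper tube, and has been let go (z of tube_brass_c in the frame of plate between 0.03 and 0.038 m and y of tube_brass_c in the frame of plate between -0.046 and 0.13 m and x of tube_brass_c in the frame of plate between -0.05 and 0.05 m and angle between the x axis of tube_brass_c and the x axis of plate, either way round below 0.25 rad and contact force between tube_brass and the fingers below 0.1 N), for 0.2 s.
At the end, for the whole second after the job is handed in: Tubes flat on the plate, within 0.12 rad of the fence and 40 mm of mid-plate; summed gaps from fence to aluminium, copper, brass under 4, 8, 12 mm. Chock flat (0.06 rad, 3 mm), square (0.12 rad), face within 4 mm of touching the brass tube, centred within 40 mm. All at rest, let go (z of tube_alu_c in the frame of plate between 0.03 and 0.038 m and x of tube_alu_c in the frame of plate between -0.04 and 0.04 m and angle between the x axis of each of tube_alu_c, tube_copper_c, tube_brass_c, chock_grip and the x axis of plate, either way round below 0.12 rad and z of tube_copper_c in the frame of plate between 0.03 and 0.038 m and x of tube_copper_c in the frame of plate between -0.04 and 0.04 m and z of tube_brass_c in the frame of plate between 0.03 and 0.038 m and x of tube_brass_c in the frame of plate between -0.04 and 0.04 m and y of tube_alu_c in the frame of plate below -0.124 m and y of tube_copper_c in the frame of plate below -0.076 m and y of tube_brass_c in the frame of plate between -0.046 and -0.028 m and y of tube_brass_c in the frame of chock_grip between -0.0679 and -0.0599 m and x of tube_brass_c in the frame of chock_grip between -0.04 and 0.04 m and z of chock_grip in the frame of plate between 0.064 and 0.07 m and angle between chock_grip's own z axis and vertical below 0.06 rad and linear speed of each of tube_alu, tube_copper, tube_brass, chock below 0.01 m/s and contact force between each of tube_brass, chock and the fingers below 0.1 N).
It fails at once if the brass tube is dropped: let go over the plate while its centre is more than 15 mm higher than when it lies there (contact force between tube_brass and the fingers below 0.1 N and z of tube_brass_c in the frame of plate between 0.049 and 0.2 m and y of tube_brass_c in the frame of plate between -0.165 and 0.165 m and x of tube_brass_c in the frame of plate between -0.105 and 0.105 m).
It fails at once if a bystander is moved more than 30 mm (distance of any of oil_bottle, edge_finder, short_rod, gauge_block, spanner, chip_brush, collet from where it was at the start of the episode above 0.03 m).
It also fails if it takes over 61 s, if anything falls off the work surface, if the arm or the gripper's body presses on something with over 40 N, if the wrist force passes 120 N, or if a joint passes its speed limit or range.

### The arm

A 6-joint arm with a two-finger parallel gripper is mounted at the origin on the work surface. World frame = base frame: x ahead of the robot, y to its left, z up, the work surface at z = 0. Lengths are in m, angles in rad, forces in N, time in s.
With the tool pointing down it reaches from about 0.3 to 0.875 m from the base axis. Payload 6.4 kg.
Tool frame: the origin (TCP) lies between the finger pads; the fingertips stand 11 mm ahead of it and the grasp point (between the pads) lies 8 mm behind it (ctrl.tcp_to_tips is the y of the fingertips in the tool frame, in m); y points along the fingers, x is the direction in which the jaws open and shut, and the axes are right-handed (so a half turn about y gives the same grasp; the last joint's range is limited). The gripper opens to 85 mm and grips with 20 to 120 N. Pads are 22 mm wide; open, the fingers measure 114 mm over their backs; the gripper's body (76 mm by 85 mm) begins 54 mm behind the grasp point. The pads swing forward as they close: fully open they stand 13 mm farther back than shut.
Start: joints at [-1.46, 0.181, 1.607, -0, 1.354, -0.206], TCP at [0.179, -0.546, 0.242] pointing down, gripper open.
Joint ranges: [-2.99, 2.99], [-0.89, 2.07], [0.3, 2.58], [-1.14, 4.28], [0, 2.63], [-3.12, 3.12]. Speed limits (rad/s): [2.57, 2.57, 3.01, 3.14, 3.14, 3.14].

### API

Orientations are given as a unit quaternion [w, x, y, z].
In Python, from bench import ctrl gives the robot as it stands.
- The arm moves only by the tool apply_moves, never from a script. Its argument "plan" is text: rows parted by semicolons, each of 7 numbers parted by spaces: the shift along the tool's x, y, z each as a share of 0.05 m, from -1 to 1, then the turn, a rotation vector about the tool's x, y, z each as a share of 0.12 rad, from -1 to 1, then the opening, from 0 (shut) to 1 (fully open). In form: dx dy dz wx wy wz claw; .... A call has exactly 5 rows; each row shifts and turns the commanded pose from where the row before left it, along the tool's axes as they then stand; what a row does not reach is not made up. A row lasts 1/10 s, in which the tool goes at most 50 mm and 8.59 degrees, less where a joint would pass 70% of its speed; a pose out of reach is approached as far as the arm can. A call with a number of a shift or a turn outside -1 to 1 is refused whole. A call with a gripper value outside its range is refused whole. The fingers move at their own pace and stop on an object; the grip force is fixed at half the most. Time passes only in rows, so rows that do not move let the fingers close, or fill a call up. It gives the time, the measured TCP pose, the force and the opening at its end, in the units of the state.
- ctrl.get_obs(): the state, without advancing time (a new reading comes with each control period).
- ctrl.camera(name): name is "scene" or "top" or "wrist"; returns the picture (420x560x3 uint8, red, green, blue); there is no depth.
- ctrl.get_calibration(name): a dict with "intrinsics" (3x3 intrinsics, pixels), "R" (3x3) and "t" (3): a world point X has camera coordinates R X + t. Camera axes: x right, y down, z forward; pixel columns grow to the right and rows downward; lengths in m; the calibration is good to about 2 mm. A picture is of the moment at which its call begins: read the wrist's pose just before it. get_calibration takes no time and is no camera call; for the wrist camera it gives the pose at the moment of the call.
- ctrl.hand_in(): hands the job in, once; it reports no verdict.
Trained networks look in the newest picture that a camera, given by its name, has taken for a name from the list of things; names that differ only in an ending like _2 or _b are one class to them, and where a whole thing is asked for, a point or a joint stands for the part that bears it (a point fixed in the world has none). Each returns a list of dicts, best first, with "score" (0 to 1); they miss things now and then, are a little off and sometimes report something else, mostly with a low value. They report only what shows in the picture. A call takes as long as a camera call. They do not tell look-alikes from the thing itself.
- ctrl.recognise(camera, target): "point" ([x, y, z] in m, in world coordinates, good to about 4 mm: the middle of the surface that is visible of it).
The state is a dict: "time_s": time; "q": joint angles; "dq": joint speeds; "joint_efforts": joint torques, N m; "eef_pos": TCP position; "eef_rot": TCP orientation; "wrist_force": force on the tool from outside, world axes, zero at the start; "torque": the same for the moment, N m; "opening": opening from 0.0 (shut) to 1.0 (fully open).
Only numpy, scipy, OpenCV 4.12 (cv2) and the standard library are available. Lean on these libraries where they do the work, as an engineer would, in place of code of your own. Each camera call takes 0.05 s, during which the arm holds its last target.

## Working session

There is one attempt and no reset: what is moved stays moved. The work goes in short steps, Python scripts to look and compute and a tool call to move; the robot and the scene stay as the last step left them, time stands still between calls to the robot, and variables do not carry over. Pictures are saved under pics/ and viewed, and the job is handed in when it is done.

Besides the shell and the picture viewer there is one more tool, called after "Request:" in YAML: its name, and indented under it one key for each argument. apply_moves: Moves the arm, as the interface text tells. Shift numbers are shares of 0.05 m and turn numbers shares of 0.12 rad, none past 1 either way. Its arguments: {"type":"object","properties":{"plan":{"type":"string"}},"required":["plan"]}

```bash
ls; mkdir -p pics; cat > h.py <<'E'
import numpy as np, cv2
from bench import ctrl
def snap(n,f):
    c=ctrl.get_calibration(n); im=ctrl.camera(n); cv2.imwrite('pics/'+f,cv2.cvtColor(im,cv2.COLOR_RGB2BGR)); return im,c
E
python3 - <<'E'
from h import *
o=ctrl.get_obs();print(o)
for n in("scene","top"):
    im,c=snap(n,n+'0.png');print(n,c)
E
```

```text
pics
{'time_s': 0.0, 'q': array([-1.46027213e+00,  1.81543695e-01,  1.60799099e+00, -2.68420372e-05,
        1.35383897e+00, -2.06266631e-01]), 'dq': array([ 0.00093144,  0.00138564, -0.00016723,  0.00130772,  0.00054636,
        0.00018408]), 'joint_efforts': array([ 7.89882670e-04, -4.44874942e+01, -3.51331043e+01, -1.74842094e-04,
        9.16276738e-03,  1.58425593e-05]), 'eef_pos': array([ 0.17908955, -0.54583195,  0.24139089]), 'eef_rot': array([ 0.57306857, -0.57214894,  0.41530234, -0.41444175]), 'wrist_force': array([0.16126973, 0.42643697, 0.3995084 ]), 'torque': array([-0.02118369,  0.01794803,  0.01421401]), 'opening': 0.9997884231209009}
scene {'intrinsics': array([[490.03494466,   0.        , 278.53779419],
       [  0.        , 490.03494466, 203.7220929 ],
       [  0.        ,   0.        ,   1.        ]]), 'R': array([[-0.31008117,  0.95063718,  0.01177416],
       [ 0.58862116,  0.20169385, -0.78284399],
       [-0.74657538, -0.23581466, -0.62210662]]), 't': array([ 0.0969426 , -0.2523305 ,  1.84379829])}
top {'intrinsics': array([[410.73822229,   0.        , 274.82111422],
       [  0.        , 410.73822229, 213.97531938],
       [  0.        ,   0.        ,   1.        ]]), 'R': array([[ 0.02780458, -0.99958449,  0.00759888],
       [-0.99010409, -0.02858533, -0.13739273],
       [ 0.13755286, -0.00370353, -0.9904875 ]]), 't': array([0.07099063, 0.53953132, 1.37073213])}
```

View pics/scene0.png

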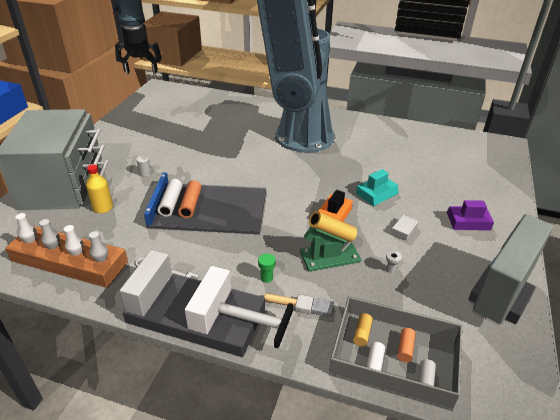

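View pics/top0.png

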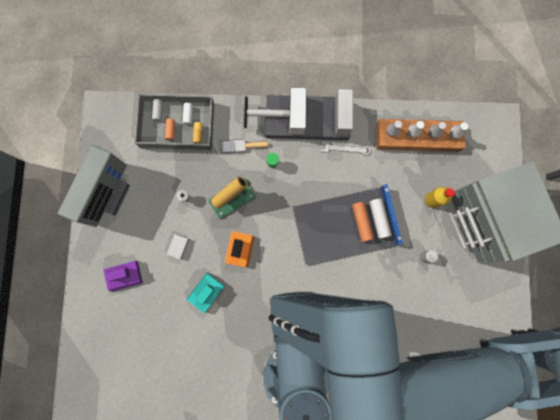

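```bash
python3 - <<'E'
from h import *
for n in("top","scene"):
  for t in ["tube_brass_c","tube_copper_c","tube_alu_c","chock_grip","cradle","fence_face"]:
    for d in ctrl.recognise(n,t)[:3]: print(n,t,np.round(d['point'],3),round(d['score'],2))
print(ctrl.get_obs()['time_s'])
E
```

```text
top tube_brass_c [0.596 0.234 0.133] 0.81
top tube_copper_c [ 0.523 -0.206  0.048] 0.94
top tube_copper_c [0.418 0.201 0.03 ] 0.41
top tube_alu_c [ 0.533 -0.274  0.051] 0.79
top chock_grip [0.413 0.206 0.033] 0.76
top chock_grip [0.271 0.311 0.032] 0.55
top cradle [0.585 0.223 0.009] 0.61
top fence_face [ 0.502 -0.136  0.014] 0.88
top fence_face [ 0.791 -0.152  0.007] 0.42
scene tube_brass_c [0.608 0.242 0.128] 0.67
scene tube_copper_c [ 0.547 -0.206  0.049] 0.59
scene tube_alu_c [ 0.556 -0.267  0.053] 0.75
scene tube_alu_c [ 0.625 -0.452  0.08 ] 0.3
scene chock_grip [0.338 0.594 0.032] 0.9
scene chock_grip [ 0.625 -0.453  0.077] 0.63
scene chock_grip [0.293 0.318 0.033] 0.6
scene cradle [0.617 0.232 0.015] 0.75
scene fence_face [ 0.534 -0.133  0.009] 0.9
0.7
```

```bash
cat >> h.py <<'E'
def proj(c,X):
    X=np.atleast_2d(X); p=(c['R']@X.T).T+c['t']; p=(c['intrinsics']@p.T).T; return p[:,:2]/p[:,2:]
def unproj(c,uv,z):
    uv=np.atleast_2d(uv); d=np.c_[uv,np.ones(len(uv))]@np.linalg.inv(c['intrinsics']).T@c['R']; o=-c['R'].T@c['t']
    return o+d*((z-o[2])/d[:,2])[:,None]
def warp(im,c,x0,x1,y0,y1,z,s):
    # metric picture: columns = -y (right is y0), rows: top is x1 ; s px per m
    w=int((y1-y0)*s);h=int((x1-x0)*s)
    W=np.array([[x1,y1,z],[x1,y0,z],[x0,y0,z],[x0,y1,z]])
    H=cv2.getPerspectiveTransform(proj(c,W).astype(np.float32),np.float32([[0,0],[w,0],[w,h],[0,h]]))
    return cv2.cvtColor(cv2.warpPerspective(im,H,(w,h),flags=cv2.INTER_CUBIC),cv2.COLOR_RGB2BGR)
E
python3 - <<'E'
from h import *
for n in("top","scene"):
    im=cv2.cvtColor(cv2.imread('pics/%s0.png'%n),cv2.COLOR_BGR2RGB);c=ctrl.get_calibration(n)
    if n=="top":
        a=cv2.resize(im[150:290,160:300],None,fx=4,fy=4,interpolation=cv2.INTER_CUBIC)
        b=cv2.resize(im[170:280,285:415],None,fx=5,fy=5,interpolation=cv2.INTER_CUBIC)
    else:
        a=cv2.resize(im[160:280,290:420],None,fx=5,fy=5,interpolation=cv2.INTER_CUBIC)
        b=cv2.resize(im[165:240,135:275],None,fx=5,fy=5,interpolation=cv2.INTER_CUBIC)
    for k,x in(('a',a),('b',b)): cv2.imwrite('pics/%s1%s.png'%(n,k),cv2.cvtColor(x,cv2.COLOR_RGB2BGR))
E
```

```text
(no output)
```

View pics/top1a.png

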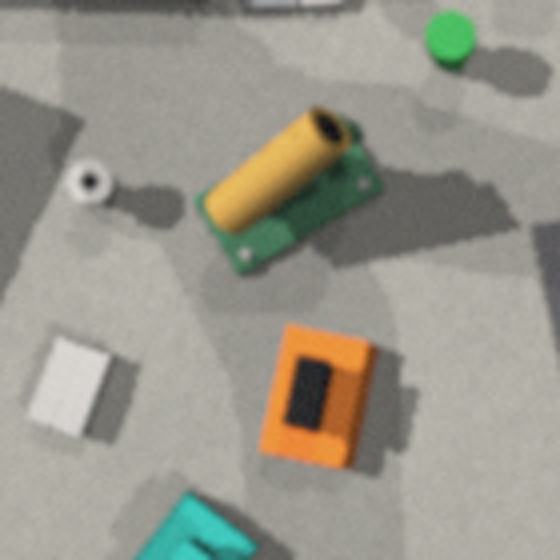

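View pics/top1b.png

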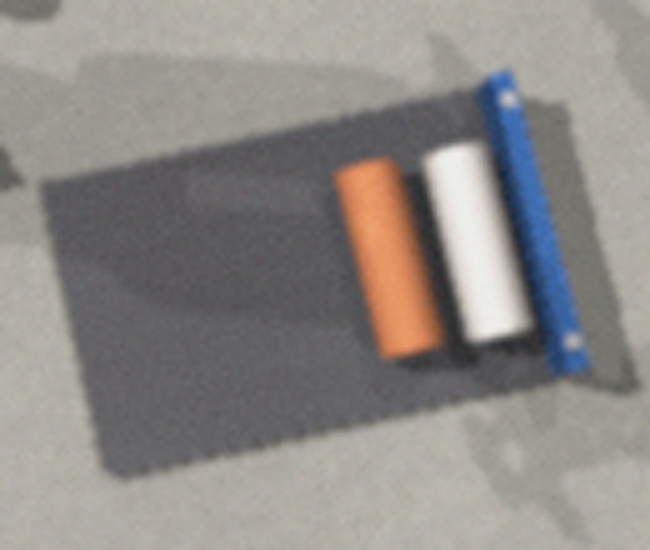

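View pics/scene1a.png

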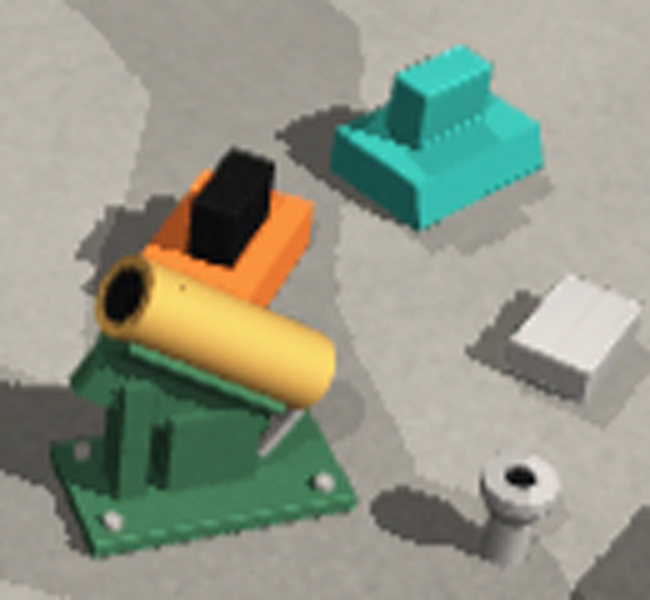

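View pics/scene1b.png

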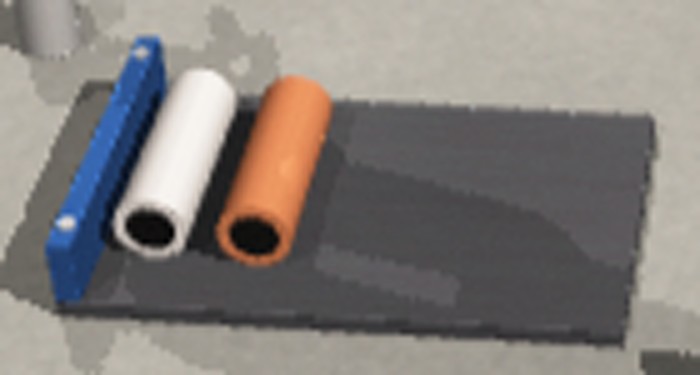

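```bash
cat > fit.py <<'E'
from h import *
from scipy.optimize import minimize, least_squares
def hullmask(c,P,shape=(420,560),off=(0,0),S=8):
    uv=(proj(c,P)-off+0.5)*S-0.5
    m=np.zeros((shape[0]*S,shape[1]*S),np.uint8)
    cv2.fillConvexPoly(m,cv2.convexHull(np.round(uv).astype(np.int32)),255)
    return cv2.resize(m,(shape[1],shape[0]),interpolation=cv2.INTER_AREA)/255.
def cyl(cen,ax,r=.022,L=.13):
    ax=np.array(ax)/np.linalg.norm(ax);u=np.cross(ax,[0.3,0.2,1.]);u/=np.linalg.norm(u);v=np.cross(ax,u)
    t=np.linspace(0,2*np.pi,40)[:,None];ring=r*(np.cos(t)*u+np.sin(t)*v)
    return np.r_[cen+ring+ax*L/2,cen+ring-ax*L/2]
def box(x0,x1,y0,y1,z0,z1): return np.array([[x,y,z] for x in(x0,x1) for y in(y0,y1) for z in(z0,z1)],float)
def tf(P,x,y,yaw):
    c,s=np.cos(yaw),np.sin(yaw);return P@np.array([[c,s,0],[-s,c,0],[0,0,1]])+[x,y,0]
def cmask(im,h0,h1,s0=100,v0=60):
    h=cv2.cvtColor(im,cv2.COLOR_RGB2HSV);return ((h[...,0]>=h0)&(h[...,0]<=h1)&(h[...,1]>=s0)&(h[...,2]>=v0)).astype(float)
def load(f): return cv2.cvtColor(cv2.imread('pics/'+f),cv2.COLOR_BGR2RGB)
def fit(model,p0,obs,sc):
    """obs: list of (calib, mask, roi u0,u1,v0,v1)"""
    def cost(q):
        p=p0+q*sc;e=0
        for c,m,(u0,u1,v0,v1) in obs:
            k=hullmask(c,model(p),(v1-v0,u1-u0),(u0,v0)); e+=((cv2.GaussianBlur(k,(0,0),.7)-cv2.GaussianBlur(m[v0:v1,u0:u1],(0,0),.7))**2).sum()
        return e
    n=len(p0);sim=np.r_[[np.zeros(n)],np.eye(n)]
    r=minimize(cost,np.zeros(n),method='Nelder-Mead',options=dict(initial_simplex=sim,maxiter=600,xatol=.01,fatol=.01))
    return p0+r.x*sc,r.fun
E
cat > m1.py <<'E'
from fit import *
T=load('top0.png');S=load('scene0.png');ct=ctrl.get_calibration('top');cs=ctrl.get_calibration('scene')
hs=lambda im,u,v:cv2.cvtColor(im,cv2.COLOR_RGB2HSV)[v,u]
for u,v in[(230,193),(222,204),(238,181)]:print('T brass',hs(T,u,v))
for u,v in[(333,226),(320,220),(350,235)]:print('S brass',hs(S,u,v))
for u,v in[(228,245),(248,255)]:print('T or',hs(T,u,v))
print('T cop',hs(T,362,222),'S',hs(S,190,200),'blue',hs(T,391,215),hs(S,152,205),'wh',hs(T,380,220))
E
python3 m1.py
```

```text
T brass [ 19 152 189]
T brass [ 19 156 108]
T brass [ 19 154 164]
S brass [ 22 145 245]
S brass [ 21 148 243]
S brass [ 20 153 236]
T or [ 12 120 208]
T or [ 12 187 128]
T cop [ 12 144 231] S [ 11 150 236] blue [108 166 149] [108 176 162] wh [ 30   3 237]
```

```bash
cat > m2.py <<'E'
from fit import *
T=load('top0.png');S=load('scene0.png');ct=ctrl.get_calibration('top');cs=ctrl.get_calibration('scene')
def big(m,u,v,close=0):
    n,l=cv2.connectedComponents(m.astype(np.uint8));k=(l==l[v,u]).astype(np.uint8)
    cn,_=cv2.findContours(k,cv2.RETR_EXTERNAL,cv2.CHAIN_APPROX_NONE);o=np.zeros_like(k)
    cv2.fillConvexPoly(o,cv2.convexHull(np.vstack(cn)),1) if close else cv2.drawContours(o,cn,-1,1,-1)
    return o.astype(float)
bT=big(cmask(T,15,28,90,40),230,193,1);bS=big(cmask(S,15,28,90,40),333,226,1)
rT=(200,260,165,220);rS=(300,370,195,255)
# brass: x,y,z,yaw,pitch
def brass(p):return cyl(p[:3],[np.cos(p[4])*np.cos(p[3]),np.cos(p[4])*np.sin(p[3]),np.sin(p[4])])
a=np.array([.596,.234,.11,-.6-.0,.61]);
pT=unproj(ct,[[(325/4+160),(125/4+150)],[(222/4+160),(215/4+150)]],.12);d=pT[0]-pT[1];a[3]=np.arctan2(d[1],d[0]);print('yaw0',a[3],pT)
sc=np.array([.01,.01,.01,.1,.05])
for o in([(ct,bT,rT),(cs,bS,rS)],):
    p,f=fit(brass,a,o,sc);print('brass',np.round(p,4),f)
# chock: x,y,yaw of grip
cT=np.maximum(big(cmask(T,8,14.9,90,50),228,245,1),0)
def chock(p):
    b=box(-.055,.055,-.047,.033,0,0);b2=box(-.055,.055,-.047+.032/np.tan(np.radians(75)),.033,.032,.032);h=box(-.03,.03,-.015,.015,.075,.075)
    return tf(np.r_[b,b2],*p)
p,f=fit(chock,np.array([.413,.206,-.2]),[(ct,cT,(215,265,220,280))],np.array([.01,.01,.1]));print('chock',np.round(p,4),f)
chk=p
copT=big(cmask(T,8,14.9,90,50),362,222,1);copS=big(cmask(S,8,14.9,90,50),190,200,1)
tub=lambda p:cyl([p[0],p[1],.034],[np.cos(p[2]),np.sin(p[2]),0])
p,f=fit(tub,np.array([.52,-.2,.2]),[(ct,copT,(345,385,190,250)),(cs,copS,(170,210,170,225))],np.array([.01,.01,.1]));print('copper',np.round(p,4),f)
h=cv2.cvtColor(T,cv2.COLOR_RGB2HSV);wT=((h[...,1]<25)&(h[...,2]>205)).astype(float);wT=big(wT,380,220,1)
p,f=fit(tub,np.array([.53,-.27,.2]),[(ct,wT,(362,400,190,250))],np.array([.01,.01,.1]));print('alu',np.round(p,4),f)
blT=big(cmask(T,100,118,90,40),391,215,1);blS=big(cmask(S,100,118,90,40),150,210,1)
fen=lambda p:tf(box(-.105,.105,-.165,-.15,.012,.054),*p)
p,f=fit(fen,np.array([.52,-.14,.2]),[(ct,blT,(378,410,178,253))],np.array([.01,.01,.1]));print('plate via fence top',np.round(p,4),f)
p,f=fit(fen,np.array([.52,-.14,.2]),[(ct,blT,(378,410,178,253)),(cs,blS,(138,175,165,230))],np.array([.01,.01,.1]));print('plate via fence both',np.round(p,4),f)
c=unproj(ct,[[285+42/5-.5,170+185/5-.5],[285+108/5-.5,170+478/5-.5]],.012)
c2=unproj(cs,[[135+657/5-.5,165+117/5-.5],[135+626/5-.5,165+334/5-.5]],.012)
print(c,c2); 
for k,M in(('T',T),('S',S)):pass
from math import *
pl=p
print(proj(ct,tf(box(-.105,.105,-.165,.165,.012,.012),*p)),proj(cs,tf(box(-.105,.105,-.165,.165,.012,.012),*p)))
E
python3 m2.py
```

```text
yaw0 -0.8083739662296728 [[0.63018629 0.19885212 0.12      ]
 [0.55358062 0.27906138 0.12      ]]
brass [ 0.5931  0.239   0.1105 -1.0102  0.6013] 9.59085061565472
chock [ 0.4172  0.2107 -0.1769] 16.06185746154569
copper [ 0.5209 -0.2155  0.2481] 23.768402453345743
alu [ 0.5338 -0.2731  0.2462] 84.60225977815236
plate via fence top [ 0.5091 -0.1606  0.2451] 5.032168508401791
plate via fence both [ 0.5079 -0.1613  0.2498] 10.469428923901779
[[ 0.56899038  0.02366069  0.012     ]
 [ 0.36682915 -0.0260594   0.012     ]] [[ 0.36715909 -0.02490461  0.012     ]
 [ 0.56971792  0.02690584  0.012     ]]
[[399.19634593 244.38191008]
 [399.19634593 244.38191008]
 [306.46911528 265.52344381]
 [306.46911528 265.52344381]
 [383.71158467 186.28505352]
 [383.71158467 186.28505352]
 [292.6444186  206.51615611]
 [292.6444186  206.51615611]] [[163.6442906  182.49708638]
 [163.6442906  182.49708638]
 [265.35720236 187.44586303]
 [265.35720236 187.44586303]
 [145.61982212 224.98038796]
 [145.61982212 224.98038796]
 [259.02369321 230.94553309]
 [259.02369321 230.94553309]]
```

```bash
python3 - <<'E'
from h import *
from scipy.spatial.transform import Rotation as R
o=ctrl.get_obs();q=o['eef_rot'];r=R.from_quat([q[1],q[2],q[3],q[0]]);M=r.as_matrix();print(M.round(3));print('x yaw',np.arctan2(M[1,0],M[0,0]))
print(ctrl.tcp_to_tips,[a for a in dir(ctrl) if a[0]!='_'])
E
```

```text
[[ 0.312  0.     0.95 ]
 [-0.95  -0.     0.312]
 [ 0.    -1.    -0.   ]]
x yaw -1.2540164460660703
0.011 ['MotionError', 'camera', 'get_calibration', 'get_obs', 'hand_in', 'recognise', 'tcp_to_tips']
```

```bash
cat > plan.py <<'E'
from h import *
from scipy.spatial.transform import Rotation as R, Slerp
def cur():
    o=ctrl.get_obs();q=o['eef_rot'];return o,o['eef_pos'],R.from_quat([q[1],q[2],q[3],q[0]])
def frame(psi,n=(0,0,1)):
    x=np.array([np.cos(psi),np.sin(psi),0]);y=-np.array(n,float);y/=np.linalg.norm(y);return R.from_matrix(np.c_[x,y,np.cross(x,y)])
def rows(way,claw,start=None):
    """way: list of (pos,Rot,nrows)"""
    o,p,r=cur()
    if start: p,r=start
    out=[]
    for P,Q,n in way:
        P=np.array(P,float);p0,r0=p,r;rv=(r0.inv()*Q).as_rotvec()
        for i in range(1,n+1):
            pt=p0+(P-p0)*i/n;rt=r0*R.from_rotvec(rv*i/n)
            d=np.round(r.inv().apply(pt-p)/.05,2);w=np.round((r.inv()*rt).as_rotvec()/.12,2)
            if max(abs(d).max(),abs(w).max())>1:print('TOO FAST',i,d,w)
            p=p+r.apply(d*.05);r=r*R.from_rotvec(w*.12)
            out.append(' '.join('%g'%(v+0) for v in np.r_[d,w,claw]))
    while len(out)%5: out.append('0 0 0 0 0 0 %g'%claw)
    print('t',o['time_s'])
    for i in range(0,len(out),5): print(';\n'.join(out[i:i+5])+'\n')
C=np.array([.5931,.239,.1105]);yb=-1.0102;pb=.6105
n=np.array([-np.sin(pb)*np.cos(yb),-np.sin(pb)*np.sin(yb),np.cos(pb)])
Rb=frame(yb+np.pi/2,n)
PX,PY,PYAW=.508,-.161,.248
def plate(x,y,z): 
    c,s=np.cos(PYAW),np.sin(PYAW);return np.array([PX+c*x-s*y,PY+s*x+c*y,z])
E
python3 - <<'E'
from plan import *
o,p,r=cur()
mid=frame(-.35)
rows([([.48,-.12,.30],mid,12),(C+.12*n,Rb,13)],1)
E
```

```text
t 0.7
-0.52 -0.1 0.7 0 -0.63 0 1;
-0.46 -0.09 0.73 0 -0.63 0 1;
-0.41 -0.1 0.77 0 -0.62 0 1;
-0.35 -0.09 0.8 0 -0.63 0 1;
-0.29 -0.1 0.82 0 -0.63 0 1

-0.23 -0.1 0.84 0 -0.63 0 1;
-0.16 -0.09 0.85 0 -0.62 0 1;
-0.1 -0.1 0.87 0 -0.63 0 1;
-0.03 -0.1 0.87 0 -0.63 0 1;
0.03 -0.09 0.86 0 -0.63 0 1

0.1 -0.1 0.87 0 -0.63 0 1;
0.17 -0.09 0.85 0 -0.62 0 1;
-0.11 0.14 0.64 -0.36 -0.57 -0.18 1;
-0.07 0.11 0.66 -0.37 -0.56 -0.18 1;
-0.02 0.08 0.66 -0.36 -0.57 -0.17 1

0.01 0.05 0.67 -0.36 -0.56 -0.18 1;
0.07 0.02 0.66 -0.37 -0.57 -0.18 1;
0.1 0 0.66 -0.36 -0.56 -0.18 1;
0.15 -0.03 0.65 -0.36 -0.57 -0.18 1;
0.2 -0.06 0.64 -0.37 -0.56 -0.17 1

0.24 -0.07 0.61 -0.36 -0.57 -0.18 1;
0.28 -0.1 0.6 -0.37 -0.56 -0.18 1;
0.33 -0.12 0.57 -0.36 -0.57 -0.18 1;
0.36 -0.13 0.54 -0.36 -0.56 -0.18 1;
0.41 -0.15 0.51 -0.37 -0.57 -0.17 1
```

Candidates for the brass tube are the one in the cradle (scene 333,226 / top 230,193) and a small brass piece in the tray (scene 364,330). I choose the one in the cradle. Candidates for the chock are orange (top 239,249), turquoise (205,293) and purple (123,276). I choose orange. The close crops confirm both, and show the chock's sloping face pointing to -y (right in the top view).

Request:
apply_moves:
  plan: "-0.52 -0.1 0.7 0 -0.63 0 1; -0.46 -0.09 0.73 0 -0.63 0 1; -0.41 -0.1 0.77 0 -0.62 0 1; -0.35 -0.09 0.8 0 -0.63 0 1; -0.29 -0.1 0.82 0 -0.63 0 1"

```text
time_s: 1.2
eef_pos: [0.3053, -0.3672, 0.2666]
eef_rot: [-0.641, 0.641, -0.299, 0.3]
wrist_force: [0.1, -0.7, -0.3]
opening: 0.997
```

Request:
apply_moves:
  plan: "-0.23 -0.1 0.84 0 -0.63 0 1; -0.16 -0.09 0.85 0 -0.62 0 1; -0.1 -0.1 0.87 0 -0.63 0 1; -0.03 -0.1 0.87 0 -0.63 0 1; 0.03 -0.09 0.86 0 -0.63 0 1"

```text
time_s: 1.7
eef_pos: [0.4304, -0.1896, 0.2909]
eef_rot: [-0.685, 0.686, -0.174, 0.174]
wrist_force: [0.6, -0.0, -0.8]
opening: 0.996
```

Request:
apply_moves:
  plan: "0.1 -0.1 0.87 0 -0.63 0 1; 0.17 -0.09 0.85 0 -0.62 0 1; 0 0 0 0 0 0 1; 0 0 0 0 0 0 1; 0 0 0 0 0 0 1"

```text
time_s: 2.2
eef_pos: [0.4796, -0.1206, 0.2996]
eef_rot: [-0.696, 0.696, -0.124, 0.123]
wrist_force: [0.0, -0.9, -0.8]
opening: 1.002
```

```bash
python3 - <<'E'
from plan import *
o,p,r=cur();print(p,o['q'],r.as_matrix().round(3))
im,c=snap('top','top2.png')
rows([(C+.12*n,Rb,14)],1)
E
```

```text
[ 0.47963886 -0.120632    0.29955467] [-4.86624960e-01 -4.76385359e-02  1.73278825e+00 -4.17515351e-04
  1.45690705e+00 -1.35297875e-01] [[ 0.939 -0.001  0.344]
 [-0.344 -0.     0.939]
 [-0.001 -1.    -0.   ]]
t 2.25
-0.1 0.13 0.6 -0.34 -0.53 -0.17 1;
-0.07 0.1 0.61 -0.33 -0.52 -0.16 1;
-0.03 0.08 0.61 -0.34 -0.53 -0.17 1;
0.01 0.05 0.62 -0.34 -0.52 -0.16 1;
0.04 0.03 0.62 -0.34 -0.53 -0.17 1

0.09 0 0.62 -0.33 -0.52 -0.17 1;
0.12 -0.01 0.61 -0.34 -0.53 -0.16 1;
0.16 -0.04 0.59 -0.34 -0.53 -0.17 1;
0.2 -0.06 0.59 -0.34 -0.52 -0.16 1;
0.24 -0.08 0.57 -0.33 -0.53 -0.17 1

0.28 -0.1 0.54 -0.34 -0.52 -0.17 1;
0.31 -0.11 0.53 -0.34 -0.53 -0.16 1;
0.34 -0.13 0.5 -0.34 -0.52 -0.17 1;
0.38 -0.14 0.47 -0.33 -0.53 -0.16 1;
0 0 0 0 0 0 1
```

View pics/top2.png

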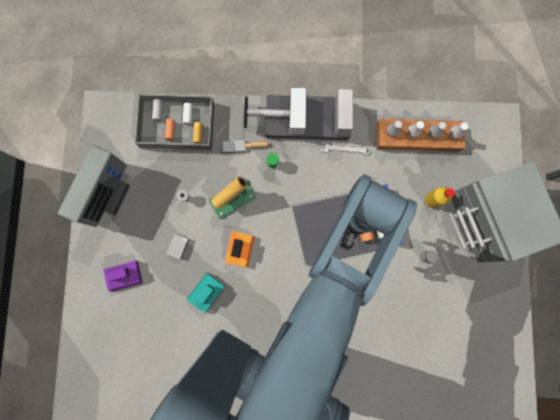

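The arm is over the plate, and the brass tube is still in the cradle at (230,193). Moving to the pregrasp.

Request:
apply_moves:
  plan: "-0.1 0.13 0.6 -0.34 -0.53 -0.17 1; -0.07 0.1 0.61 -0.33 -0.52 -0.16 1; -0.03 0.08 0.61 -0.34 -0.53 -0.17 1; 0.01 0.05 0.62 -0.34 -0.52 -0.16 1; 0.04 0.03 0.62 -0.34 -0.53 -0.17 1"

```text
time_s: 2.75
eef_pos: [0.5072, 0.0288, 0.2674]
eef_rot: [-0.626, 0.779, 0.01, 0.034]
wrist_force: [-0.3, -0.2, -0.0]
opening: 1.0
```

Request:
apply_moves:
  plan: "0.09 0 0.62 -0.33 -0.52 -0.17 1; 0.12 -0.01 0.61 -0.34 -0.53 -0.16 1; 0.16 -0.04 0.59 -0.34 -0.53 -0.17 1; 0.2 -0.06 0.59 -0.34 -0.52 -0.16 1; 0.24 -0.08 0.57 -0.33 -0.53 -0.17 1"

```text
time_s: 3.25
eef_pos: [0.535, 0.1784, 0.2346]
eef_rot: [-0.532, 0.832, 0.143, -0.057]
wrist_force: [0.7, -0.7, 0.6]
opening: 0.999
```

Request:
apply_moves:
  plan: "0.28 -0.1 0.54 -0.34 -0.52 -0.17 1; 0.31 -0.11 0.53 -0.34 -0.53 -0.16 1; 0.34 -0.13 0.5 -0.34 -0.52 -0.17 1; 0.38 -0.14 0.47 -0.33 -0.53 -0.16 1; 0 0 0 0 0 0 1"

```text
time_s: 3.75
eef_pos: [0.5558, 0.2996, 0.2066]
eef_rot: [-0.443, 0.852, 0.246, -0.13]
wrist_force: [0.1, -0.8, -0.1]
opening: 0.999
```

```bash
python3 - <<'E'
from plan import *
o,p,r=cur();print(p,C+.12*n,o['q'],(r.inv()*Rb).as_rotvec())
im,c=snap('wrist','w1.png')
from fit import cyl
a=np.array([np.cos(pb)*np.cos(yb),np.cos(pb)*np.sin(yb),np.sin(pb)])
uv=proj(c,cyl(C,a));m=cv2.cvtColor(im,cv2.COLOR_RGB2BGR);cv2.polylines(m,[cv2.convexHull(uv.astype(np.int32))],True,(255,0,255),1);cv2.imwrite('pics/w1o.png',m)
E
```

```text
[0.55583449 0.29956475 0.20658028] [0.55652322 0.29726364 0.20882338] [ 0.58714408  0.41912308  1.49725073 -0.63552556  1.30453027  0.21901911] [-0.00047335  0.00522305 -0.00021494]
```

View pics/w1o.png

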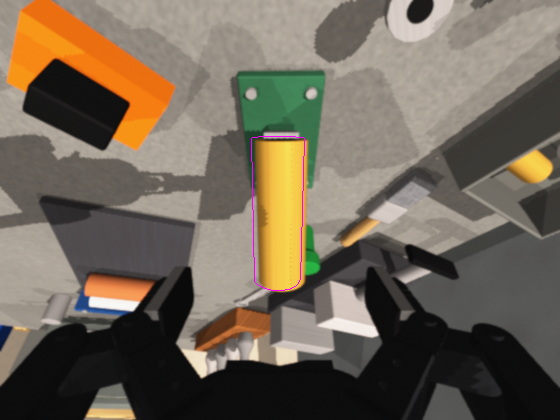

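The wrist view shows the brass tube centred between the fingers (280,215), with the model outline within about 2 px. Now I descend.

```bash
python3 - <<'E'
from plan import *
rows([(C+.02*n,Rb,4),(C-.004*n,Rb,2)],1)
E
```

```text
t 3.8
0 0.5 -0.01 0 0.01 0 1;
0 0.49 -0.01 0 0 0 1;
0 0.5 0 0 0.01 -0.01 1;
0 0.5 -0.01 0 0 0 1;
0 0.24 0 0 0 0 1

0 0.24 0 0 0 0 1;
0 0 0 0 0 0 1;
0 0 0 0 0 0 1;
0 0 0 0 0 0 1;
0 0 0 0 0 0 1
```

Request:
apply_moves:
  plan: "0 0.5 -0.01 0 0.01 0 1; 0 0.49 -0.01 0 0 0 1; 0 0.5 0 0 0.01 -0.01 1; 0 0.5 -0.01 0 0 0 1; 0 0.24 0 0 0 0 1"

```text
time_s: 4.3
eef_pos: [0.5912, 0.2392, 0.1173]
eef_rot: [-0.445, 0.853, 0.243, -0.127]
wrist_force: [-0.2, 0.6, 0.5]
opening: 0.997
```

Request:
apply_moves:
  plan: "0 0.24 0 0 0 0 1; 0 0 0 0 0 0 0; 0 0 0 0 0 0 0; 0 0 0 0 0 0 0; 0 0 0 0 0 0 0"

```text
time_s: 4.8
eef_pos: [0.5963, 0.2392, 0.1108]
eef_rot: [-0.445, 0.851, 0.248, -0.125]
wrist_force: [3.3, 4.4, 1.8]
opening: 0.496
```

```bash
python3 - <<'E'
from plan import *
o,p,r=cur();print(p,C-.004*n,r.inv().apply(p-(C-.004*n)),o['opening'],o['wrist_force'],o['torque'])
snap('wrist','w2.png')
E
```

```text
[0.59634676 0.23917632 0.1108416 ] [0.59431923 0.23705788 0.10722255] [ 0.0028735  -0.00335339 -0.00148118] 0.49569167421258337 [3.26263629 4.41078828 1.79928685] [ 0.57472747 -0.33134891  0.57811784]
```

View pics/w2.png

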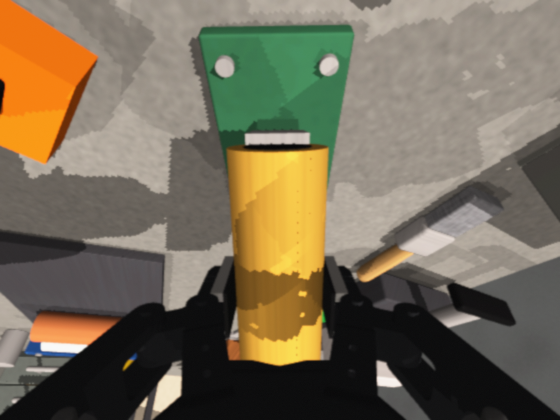

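Both fingers are closed on the tube mid-length (opening 0.496, about 42 mm). Lifting square to the slope.

Request:
apply_moves:
  plan: "0 -0.2 0 0 0 0 0; 0 -0.4 0 0 0 0 0; 0 -0.6 0 0 0 0 0; 0 -0.7 0 0 0 0 0; 0 -0.7 0 0 0 0 0"

```text
time_s: 5.35
eef_pos: [0.5529, 0.3005, 0.2151]
eef_rot: [-0.444, 0.852, 0.245, -0.128]
wrist_force: [0.1, -0.0, -4.8]
opening: 0.493
```

```bash
python3 - <<'E'
from plan import *
o,p,r=cur();print(p,r.as_matrix().round(3),o['opening'],o['wrist_force'],o['torque'],o['q'])
snap('wrist','w3.png'); snap('scene','s3.png')
E
```

```text
[0.55285982 0.30051887 0.21511564] [[ 0.847  0.303 -0.436]
 [ 0.531 -0.485  0.695]
 [-0.001 -0.82  -0.572]] 0.49345815292227946 [ 0.08219203 -0.03401047 -4.84937277] [0.60947776 0.31512369 0.05278168] [ 0.59053584  0.40689642  1.49505896 -0.63145489  1.31864971  0.21760348]
```

View pics/w3.png

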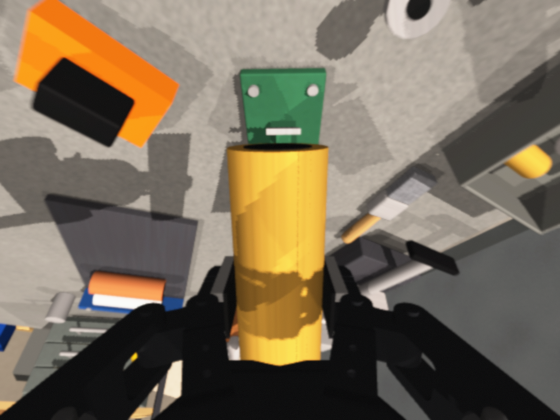

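View pics/s3.png

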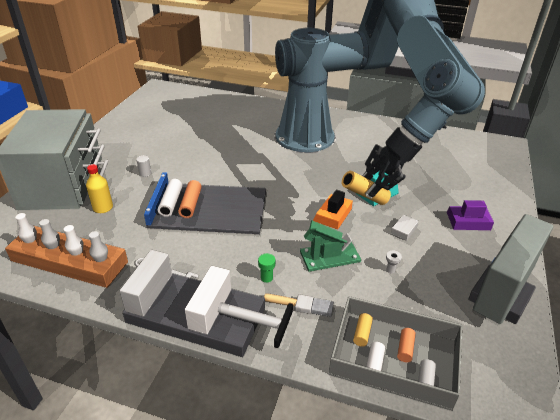

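The tube is held without slipping (weight 4.8 N, free of the cradle, scene 366,187). Now I level it, yaw it and carry it over the plate.

```bash
python3 - <<'E'
from plan import *
Rp=frame(PYAW+np.pi/2)
rows([(plate(0,.035,.14),Rp,15)],0)
E
```

```text
t 5.45
-0.37 0.34 -0.31 0.3 -0.68 -0.21 0;
-0.4 0.32 -0.28 0.29 -0.67 -0.21 0;
-0.44 0.3 -0.27 0.3 -0.68 -0.2 0;
-0.46 0.28 -0.24 0.29 -0.67 -0.21 0;
-0.48 0.26 -0.21 0.3 -0.68 -0.21 0

-0.51 0.24 -0.17 0.29 -0.68 -0.21 0;
-0.52 0.22 -0.15 0.3 -0.67 -0.2 0;
-0.55 0.2 -0.11 0.29 -0.68 -0.21 0;
-0.55 0.19 -0.07 0.3 -0.67 -0.21 0;
-0.56 0.17 -0.03 0.29 -0.68 -0.21 0

-0.57 0.16 0.01 0.3 -0.68 -0.21 0;
-0.57 0.14 0.05 0.29 -0.67 -0.2 0;
-0.57 0.14 0.09 0.3 -0.68 -0.21 0;
-0.56 0.12 0.13 0.3 -0.67 -0.21 0;
-0.55 0.11 0.17 0.29 -0.68 -0.21 0
```

Request:
apply_moves:
  plan: "-0.37 0.34 -0.31 0.3 -0.68 -0.21 0; -0.4 0.32 -0.28 0.29 -0.67 -0.21 0; -0.44 0.3 -0.27 0.3 -0.68 -0.2 0; -0.46 0.28 -0.24 0.29 -0.67 -0.21 0; -0.48 0.26 -0.21 0.3 -0.68 -0.21 0"

```text
time_s: 5.95
eef_pos: [0.5339, 0.155, 0.1874]
eef_rot: [-0.466, 0.749, 0.37, -0.292]
wrist_force: [0.2, 0.1, -5.1]
opening: 0.493
```

Request:
apply_moves:
  plan: "-0.51 0.24 -0.17 0.29 -0.68 -0.21 0; -0.52 0.22 -0.15 0.3 -0.67 -0.2 0; -0.55 0.2 -0.11 0.29 -0.68 -0.21 0; -0.55 0.19 -0.07 0.3 -0.67 -0.21 0; -0.56 0.17 -0.03 0.29 -0.68 -0.21 0"

```text
time_s: 6.45
eef_pos: [0.5147, 0.012, 0.1621]
eef_rot: [-0.464, 0.606, 0.476, -0.437]
wrist_force: [0.2, -0.2, -4.6]
opening: 0.496
```

Request:
apply_moves:
  plan: "-0.57 0.16 0.01 0.3 -0.68 -0.21 0; -0.57 0.14 0.05 0.29 -0.67 -0.2 0; -0.57 0.14 0.09 0.3 -0.68 -0.21 0; -0.56 0.12 0.13 0.3 -0.67 -0.21 0; -0.55 0.11 0.17 0.29 -0.68 -0.21 0"

```text
time_s: 6.95
eef_pos: [0.496, -0.1317, 0.1363]
eef_rot: [0.437, -0.432, -0.555, 0.56]
wrist_force: [1.1, -0.2, -4.8]
opening: 0.492
```

```bash
python3 - <<'E'
from plan import *
o,p,r=cur();print(p,plate(0,.035,.14),r.as_matrix().round(3),o['opening'],o['wrist_force'],o['q'])
snap('wrist','w4.png'); im,c=snap('scene','s4.png');cv2.imwrite('pics/s4c.png',cv2.cvtColor(cv2.resize(im[120:260,120:300],None,fx=4,fy=4,interpolation=cv2.INTER_CUBIC),cv2.COLOR_RGB2BGR))
Rp=frame(PYAW+np.pi/2)
rows([(plate(0,.035,.06),Rp,4)],0)
E
```

```text
[ 0.49602024 -0.13166793  0.13631621] [ 0.4994087  -0.12707081  0.14      ] [[-0.245 -0.009 -0.969]
 [ 0.969 -0.002 -0.245]
 [ 0.001 -1.     0.009]] 0.49232367657814563 [ 1.14475037 -0.15676436 -4.77587139] [-0.48743233  0.17454995  1.8461553  -0.00653448  1.12835642 -2.30334586]
t 7.05
0.03 0.38 -0.03 -0.02 -0.01 0 0;
0.03 0.38 -0.02 -0.02 -0.01 -0.01 0;
0.03 0.38 -0.03 -0.02 -0.01 0 0;
0.03 0.38 -0.02 -0.02 -0.01 0 0;
0 0 0 0 0 0 0
```

View pics/w4.png

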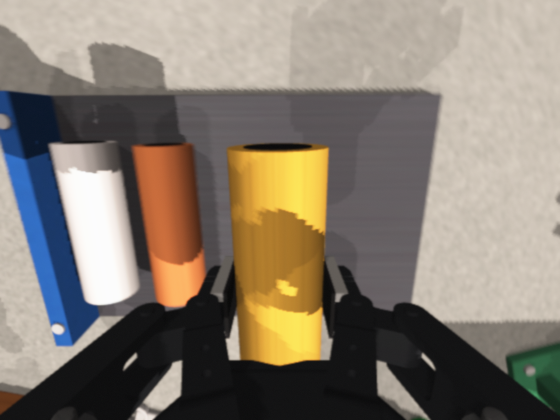

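View pics/s4c.png

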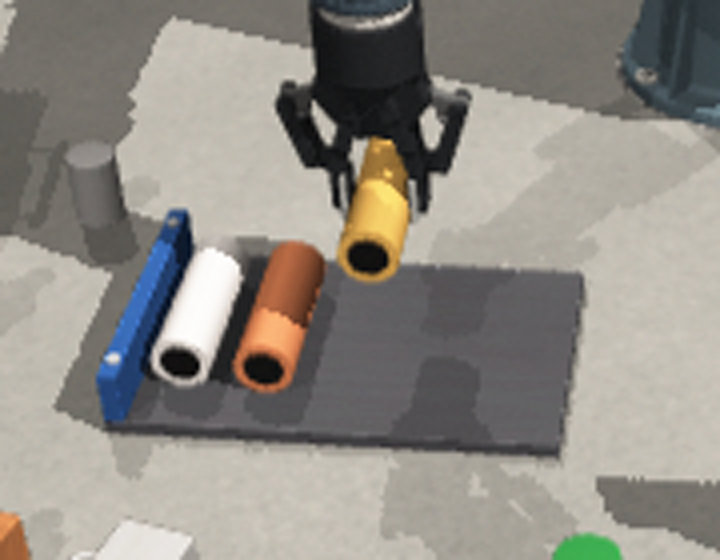

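The tube is level and aligned over the plate, clear of the copper tube (wrist view: brass at 280,250, copper at 170,220). Lowering.

Request:
apply_moves:
  plan: "0.03 0.38 -0.03 -0.02 -0.01 0 0; 0.03 0.38 -0.02 -0.02 -0.01 0 0; 0.03 0.38 -0.03 -0.02 -0.01 0 0; 0.03 0.38 -0.02 -0.02 -0.01 0 0; 0 0 0 0 0 0 0"

```text
time_s: 7.55
eef_pos: [0.4977, -0.1219, 0.0583]
eef_rot: [0.435, -0.433, -0.558, 0.558]
wrist_force: [-0.3, 0.5, -4.0]
opening: 0.493
```

Request:
apply_moves:
  plan: "0 0.16 0 0 0 0 0; 0 0.12 0 0 0 0 0; 0 0.08 0 0 0 0 0; 0 0.04 0 0 0 0 0; 0 0 0 0 0 0 0"

```text
time_s: 8.05
eef_pos: [0.5012, -0.1242, 0.0416]
eef_rot: [-0.432, 0.435, 0.559, -0.558]
wrist_force: [0.5, -0.0, -4.8]
opening: 0.493
```

```bash
python3 - <<'E'
from plan import *
o,p,r=cur();print(p,plate(0,.035,.06),r.as_matrix().round(3),o['opening'],o['wrist_force'],o['torque'])
E
```

```text
[ 0.50122444 -0.12421773  0.04162926] [ 0.4994087  -0.12707081  0.06      ] [[-0.247  0.004 -0.969]
 [ 0.969 -0.002 -0.247]
 [-0.003 -1.    -0.004]] 0.4927295594563777 [ 0.49987323 -0.01093419 -4.78384821] [-0.02821738  0.01336205 -0.01428777]
```

Request:
apply_moves:
  plan: "0 0.03 0 0 0 0 0; 0 0.03 0 0 0 0 0; 0 0.03 0 0 0 0 0; 0 0.02 0 0 0 0 0; 0 0 0 0 0 0 0"

```text
time_s: 8.55
eef_pos: [0.5011, -0.1241, 0.036]
eef_rot: [-0.432, 0.435, 0.559, -0.558]
wrist_force: [0.0, -0.3, -5.1]
opening: 0.495
```

Request:
apply_moves:
  plan: "0 0.02 0 0 0 0 0; 0 0.02 0 0 0 0 0; 0 0 0 0 0 0 0; 0 0 0 0 0 0 0; 0 0 0 0 0 0 0"

```text
time_s: 9.05
eef_pos: [0.5014, -0.1242, 0.0346]
eef_rot: [-0.432, 0.435, 0.559, -0.558]
wrist_force: [-3.7, 1.0, 5.6]
opening: 0.491
```

It is touching down: the force went from -5 to +5.6 N. Opening gently.

Request:
apply_moves:
  plan: "0 -0.01 0 0 0 0 0.6; 0 0 0 0 0 0 0.65; 0 0 0 0 0 0 0.7; 0 0 0 0 0 0 0.75; 0 0 0 0 0 0 0.75"

```text
time_s: 9.55
eef_pos: [0.5013, -0.1242, 0.0346]
eef_rot: [-0.432, 0.435, 0.559, -0.558]
wrist_force: [0.0, 1.1, -0.2]
opening: 0.75
```

Request:
apply_moves:
  plan: "0 -0.1 0 0 0 0 0.75; 0 -0.3 0 0 0 0 0.75; 0 -0.6 0 0 0 0 0.75; 0 -0.9 0 0 0 0 0.75; 0 -0.9 0 0 0 0 1"

```text
time_s: 10.05
eef_pos: [0.5, -0.1237, 0.1759]
eef_rot: [-0.433, 0.435, 0.559, -0.558]
wrist_force: [0.6, 0.2, -0.3]
opening: 0.895
```

```bash
python3 - <<'E'
from plan import *
o,p,r=cur();print(p,o['opening'],o['wrist_force'],o['q'])
im,c=snap('wrist','w5.png')
from fit import cyl
m=cv2.cvtColor(im,cv2.COLOR_RGB2BGR)
for y in(-.128,-.084,-.04,.035):
    uv=proj(c,cyl(plate(0,y,.034),[np.cos(PYAW),np.sin(PYAW),0]));cv2.polylines(m,[cv2.convexHull(uv.astype(np.int32))],True,(255,0,255),1)
P=np.array([plate(x,y,.012) for x,y in((-.105,-.15),(.105,-.15),(.105,.165),(-.105,.165))]);cv2.polylines(m,[proj(c,P).astype(np.int32)],True,(0,255,0),1)
cv2.imwrite('pics/w5o.png',m)
E
```

```text
[ 0.49998537 -0.12365086  0.17588328] 0.8948612118122636 [ 0.64168259  0.22190508 -0.3162972 ] [-4.73466750e-01  1.16750786e-01  1.82197481e+00  4.60542478e-04
  1.19959545e+00 -2.29432424e+00]
```

View pics/w5o.png

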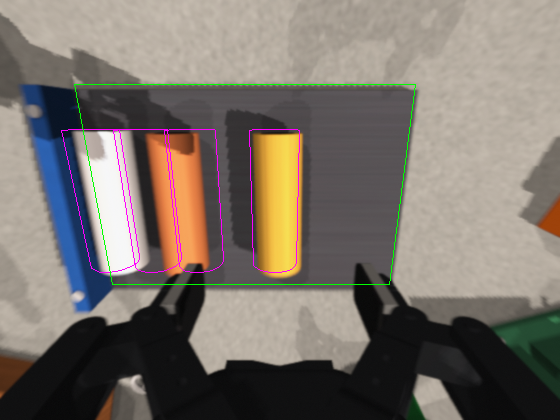

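The brass tube rests on the plate at about y=+0.037 (pixel 277,205) and is let go. The plate model fits the image edges. Now to the chock.

```bash
python3 - <<'E'
from plan import *
rows([([.4172,.2107,.17],frame(-.1769+np.pi/2),9)],1)
E
```

```text
t 10.1
0.77 0.02 0 0.01 0.4 -0.01 1;
0.77 0.03 0.04 0.02 0.39 0 1;
0.77 0.02 0.08 0.01 0.4 -0.01 1;
0.77 0.03 0.11 0.01 0.39 -0.01 1;
0.75 0.03 0.15 0.02 0.4 0 1

0.75 0.03 0.18 0.01 0.39 -0.01 1;
0.74 0.02 0.22 0.01 0.4 -0.01 1;
0.73 0.03 0.26 0.02 0.39 -0.01 1;
0.72 0.04 0.29 0.01 0.4 0 1;
0 0 0 0 0 0 1
```

Request:
apply_moves:
  plan: "0.77 0.02 0 0.01 0.4 -0.01 1; 0.77 0.03 0.04 0.02 0.39 0 1; 0.77 0.02 0.08 0.01 0.4 -0.01 1; 0.77 0.03 0.11 0.01 0.39 -0.01 1; 0.75 0.03 0.15 0.02 0.4 0 1"

```text
time_s: 10.6
eef_pos: [0.4517, 0.0641, 0.1682]
eef_rot: [0.499, -0.496, -0.502, 0.503]
wrist_force: [0.8, 0.5, 0.3]
opening: 1.003
```

Request:
apply_moves:
  plan: "0.75 0.03 0.18 0.01 0.39 -0.01 1; 0.74 0.02 0.22 0.01 0.4 -0.01 1; 0.73 0.03 0.26 0.02 0.39 -0.01 1; 0.72 0.04 0.29 0.01 0.4 0 1; 0 0 0 0 0 0 1"

```text
time_s: 11.1
eef_pos: [0.4116, 0.216, 0.1626]
eef_rot: [0.546, -0.537, -0.453, 0.456]
wrist_force: [-0.9, 1.0, -0.4]
opening: 1.003
```

```bash
python3 - <<'E'
from plan import *
from fit import *
o,p,r=cur();print(p,o['opening'],o['wrist_force'],o['q'])
im,c=snap('wrist','w6.png');m=cv2.cvtColor(im,cv2.COLOR_RGB2BGR)
k=np.array([.4172,.2107,-.1769])
for b in(box(-.055,.055,-.047,.033,0,0),box(-.055,.055,-.0384,.033,.032,.032),box(-.03,.03,-.015,.015,.075,.075)):
    cv2.polylines(m,[cv2.convexHull(proj(c,tf(b,*k)).astype(np.int32))],True,(255,0,255),1)
cv2.imwrite('pics/w6o.png',m)
E
```

```text
[0.41164528 0.21601033 0.16258649] 1.0029528515637227 [-0.94239448  0.9634478  -0.38244441] [ 0.22139504  0.02830733  1.94670393  0.00895401  1.17562871 -1.1791189 ]
```

View pics/w6o.png

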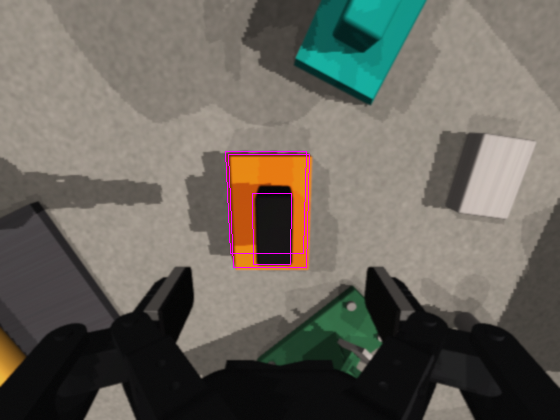

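The outline matches the orange chock (270,210) within about 2 px. The cradle's corner is near the right finger, but the base is low and the fingers stay above it. Descending.

```bash
python3 - <<'E'
from plan import *
Q=frame(-.1769+np.pi/2)
rows([([.4172,.2107,.10],Q,2),([.4172,.2107,.07],Q,2),([.4172,.2107,.049],Q,3)],1)
# clearance of cradle vs tool fingers: cradle centre xy, yaw
c=np.array([.5931,.239]);d=np.array([.4172,.2107])-c;ca,sa=np.cos(yb),np.sin(yb)
for s in(-.057,0,.057):
    P=np.array([.4172,.2107])+s*np.array([np.cos(1.394),np.sin(1.394)])-c;print(s,ca*P[0]+sa*P[1],-sa*P[0]+ca*P[1])
E
```

```text
t 11.15
-0.03 0.63 -0.06 -0.05 0.02 0.01 1;
-0.03 0.62 -0.06 -0.04 0.01 0.02 1;
0 0.3 0 0 0 0 1;
0 0.3 0 0 0 0 1;
0 0.14 0 0 0 0 1

0 0.14 0 0 0 0 1;
0 0.14 0 0 0 0 1;
0 0 0 0 0 0 1;
0 0 0 0 0 0 1;
0 0 0 0 0 0 1

-0.057 -0.02736337994043367 -0.20234782456791875
0 -0.06955615641952213 -0.16402329439486013
0.057 -0.11174893289861058 -0.12569876422180154
```

Cradle clear by more than 80 mm.

Request:
apply_moves:
  plan: "-0.03 0.63 -0.06 -0.05 0.02 0.01 1; -0.03 0.62 -0.06 -0.04 0.01 0.02 1; 0 0.3 0 0 0 0 1; 0 0.3 0 0 0 0 1; 0 0.14 0 0 0 0 1"

```text
time_s: 11.65
eef_pos: [0.4179, 0.2075, 0.0619]
eef_rot: [0.543, -0.543, -0.452, 0.453]
wrist_force: [0.4, 0.3, -0.1]
opening: 0.999
```

Request:
apply_moves:
  plan: "0 0.14 0 0 0 0 1; 0 0.14 0 0 0 0 1; 0 0 0 0 0 0 1; 0 0 0 0 0 0 1; 0 0 0 0 0 0 1"

```text
time_s: 12.15
eef_pos: [0.4187, 0.2088, 0.0496]
eef_rot: [-0.543, 0.543, 0.453, -0.453]
wrist_force: [0.1, 0.0, 0.4]
opening: 0.998
```

```bash
python3 - <<'E'
from plan import *
o,p,r=cur();print(p,o['opening'],o['wrist_force'],r.as_matrix().round(3))
Q=frame(-.1769+np.pi/2);print(r.inv().apply(np.array([.4172,.2107,.047])-p)/.05)
snap('wrist','w7.png')
E
```

```text
[0.41865217 0.20884042 0.04958998] 0.9981461969124015 [0.10312361 0.0058461  0.36958973] [[ 0.18   0.001 -0.984]
 [ 0.984 -0.     0.18 ]
 [-0.    -1.    -0.001]]
[0.03137898 0.0517629  0.03529743]
```

View pics/w7.png

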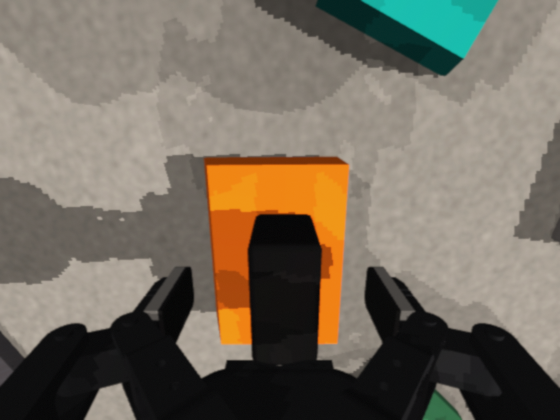

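The handle (283,290) lies between the fingers. Closing on it.

Request:
apply_moves:
  plan: "0.03 0 0.03 0 0 0 0; 0 0 0 0 0 0 0; 0 0 0 0 0 0 0; 0 0 0 0 0 0 0; 0 0 0 0 0 0 0"

```text
time_s: 12.7
eef_pos: [0.4171, 0.2106, 0.0492]
eef_rot: [-0.543, 0.543, 0.453, -0.453]
wrist_force: [-0.1, 1.0, 3.1]
opening: 0.344
```

Request:
apply_moves:
  plan: "0 -0.05 0 0 0 0 0; 0 -0.1 0 0 0 0 0; 0 -0.2 0 0 0 0 0; 0 -0.3 0 0 0 0 0; 0 0 0 0 0 0 0"

```text
time_s: 13.2
eef_pos: [0.4185, 0.2108, 0.0835]
eef_rot: [-0.542, 0.544, 0.454, -0.452]
wrist_force: [0.2, -0.1, -6.3]
opening: 0.341
```

```bash
python3 - <<'E'
from plan import *
o,p,r=cur();print(p,o['opening'],o['wrist_force'],o['torque'],r.as_matrix().round(3))
snap('wrist','w8.png')
E
```

```text
[0.41847249 0.21079995 0.08353478] 0.34131641875214774 [ 0.23866491 -0.11942175 -6.25802475] [ 0.0007546  -0.03873425 -0.02504915] [[ 0.18   0.003 -0.984]
 [ 0.984  0.     0.18 ]
 [ 0.001 -1.    -0.003]]
```

View pics/w8.png

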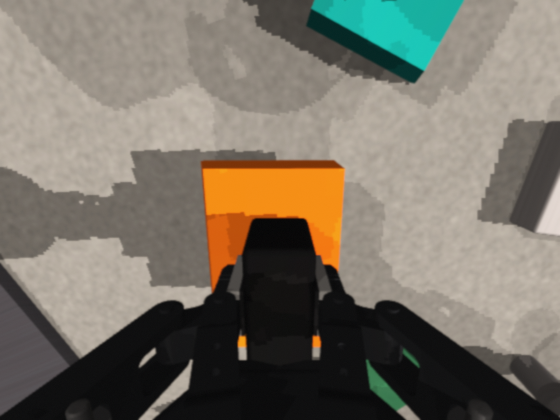

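The chock is held and lifted (6.3 N). Carrying it over the plate behind the brass tube.

```bash
python3 - <<'E'
from plan import *
Rp=frame(PYAW+np.pi/2)
rows([([.42,.19,.13],frame(1.43),2),(plate(0,.118,.13),Rp,8)],0)
E
```

```text
t 13.25
-0.2 -0.47 -0.06 0.01 -0.17 0 0;
-0.2 -0.48 -0.05 0.01 -0.16 0 0;
-0.56 0 -0.23 0 -0.41 0 0;
-0.58 0 -0.2 0 -0.4 0 0;
-0.58 0 -0.17 0 -0.41 0 0

-0.6 0 -0.15 0 -0.4 0 0;
-0.6 0 -0.12 0 -0.41 0 0;
-0.6 0 -0.08 0 -0.4 0 0;
-0.61 0 -0.06 0 -0.41 0 0;
-0.61 0 -0.03 0 -0.4 0 0
```

Request:
apply_moves:
  plan: "-0.2 -0.47 -0.06 0.01 -0.17 0 0; -0.2 -0.48 -0.05 0.01 -0.16 0 0; -0.56 0 -0.23 0 -0.41 0 0; -0.58 0 -0.2 0 -0.4 0 0; -0.58 0 -0.17 0 -0.41 0 0"

```text
time_s: 13.75
eef_pos: [0.4406, 0.1004, 0.1286]
eef_rot: [0.499, -0.497, -0.501, 0.503]
wrist_force: [0.7, 1.2, -7.9]
opening: 0.342
```

Request:
apply_moves:
  plan: "-0.6 0 -0.15 0 -0.4 0 0; -0.6 0 -0.12 0 -0.41 0 0; -0.6 0 -0.08 0 -0.4 0 0; -0.61 0 -0.06 0 -0.41 0 0; -0.61 0 -0.03 0 -0.4 0 0"

```text
time_s: 14.25
eef_pos: [0.4778, -0.048, 0.1281]
eef_rot: [0.435, -0.433, -0.558, 0.559]
wrist_force: [0.7, -0.1, -7.0]
opening: 0.34
```

Request:
apply_moves:
  plan: "0 0 0 0 0 0 0; 0 0 0 0 0 0 0; 0 0 0 0 0 0 0; 0 0 0 0 0 0 0; 0 0 0 0 0 0 0"

```text
time_s: 14.75
eef_pos: [0.4781, -0.0461, 0.1288]
eef_rot: [0.435, -0.433, -0.558, 0.559]
wrist_force: [0.3, 0.1, -8.0]
opening: 0.344
```

```bash
cat >> plan.py <<'E'
def toplate(p):
    d=np.array(p)-[PX,PY,0];c,s=np.cos(PYAW),np.sin(PYAW);return np.array([c*d[0]+s*d[1],-s*d[0]+c*d[1],d[2]])
E
python3 - <<'E'
from plan import *
o,p,r=cur();print(p,toplate(p),o['opening'],o['wrist_force'],o['torque'],r.as_matrix().round(3))
snap('wrist','w9.png')
Rp=frame(PYAW+np.pi/2)
rows([(plate(0,.118,.075),Rp,3),(plate(0,.118,.0645),Rp,2)],0)
E
```

```text
[ 0.47807221 -0.04608748  0.1288095 ] [-0.00080509  0.11874305  0.1288095 ] 0.3440973932607574 [ 0.30683172  0.05079221 -7.99283556] [ 0.07007135  0.02849997 -0.00552625] [[-0.246 -0.003 -0.969]
 [ 0.969  0.    -0.246]
 [ 0.001 -1.     0.003]]
t 14.8
0 0.36 -0.01 -0.01 0 0 0;
-0.01 0.36 0 0 0 0 0;
0 0.36 -0.01 -0.01 0.01 0.01 0;
0 0.1 0 0 0 0 0;
0 0.11 0 0 0 0 0
```

View pics/w9.png

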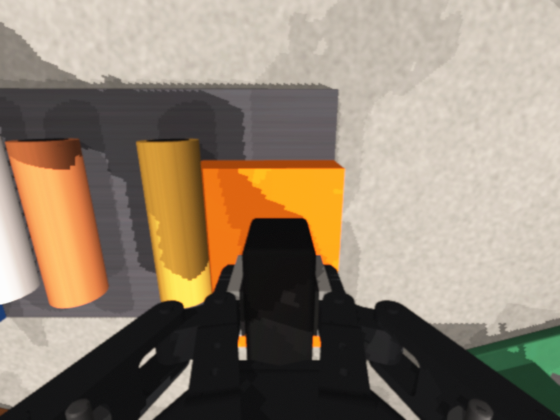

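The chock is above the plate behind the brass tube (which is at 170,220), square to it. Lowering until just above the plate.

Request:
apply_moves:
  plan: "0 0.36 0 -0.01 0 0 0; 0 0.36 0 0 0 0 0; 0 0.36 0 0 0 0 0; 0 0.1 0 0 0 0 0; 0 0.1 0 0 0 0 0"

```text
time_s: 15.3
eef_pos: [0.4782, -0.0467, 0.0648]
eef_rot: [0.435, -0.434, -0.558, 0.558]
wrist_force: [0.7, 0.3, -7.4]
opening: 0.342
```

Request:
apply_moves:
  plan: "0 0.02 0 0 0 0 0; 0 0.02 0 0 0 0 0; 0 0 0 0 0 0 0; 0 0 0 0 0 0 0; 0 0 0 0 0 0 0"

```text
time_s: 15.8
eef_pos: [0.4785, -0.0471, 0.0634]
eef_rot: [0.435, -0.434, -0.558, 0.558]
wrist_force: [0.5, -0.3, -7.1]
opening: 0.347
```

```bash
python3 - <<'E'
from plan import *
o,p,r=cur();print(p,toplate(p),o['opening'],o['wrist_force'],o['torque'],r.as_matrix().round(3))
snap('scene','s10.png');im=load=cv2.imread('pics/s10.png')[120:260,120:300];cv2.imwrite('pics/s10c.png',cv2.resize(im,None,fx=4,fy=4,interpolation=cv2.INTER_CUBIC))
E
```

```text
[ 0.47853284 -0.04707232  0.06337376] [-0.00060029  0.11767527  0.06337376] 0.34725198576149396 [ 0.50506466 -0.29042978 -7.13276199] [ 0.0171839   0.02327177 -0.0029715 ] [[-0.245 -0.001 -0.97 ]
 [ 0.97  -0.    -0.245]
 [-0.    -1.     0.001]]
```

View pics/s10c.png

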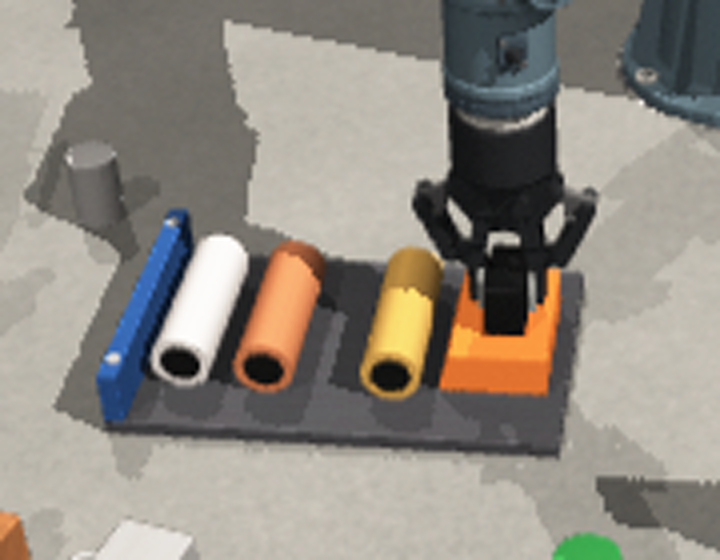

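The chock sits behind the brass tube, square to it. Lowering the last ~2 mm until it touches.

Request:
apply_moves:
  plan: "0 0.02 0 0 0 0 0; 0 0.02 0 0 0 0 0; 0 0 0 0 0 0 0; 0 0 0 0 0 0 0; 0 0 0 0 0 0 0"

```text
time_s: 16.35
eef_pos: [0.4783, -0.047, 0.0613]
eef_rot: [0.435, -0.434, -0.558, 0.558]
wrist_force: [-4.4, 0.6, 1.7]
opening: 0.344
```

Request:
apply_moves:
  plan: "0 -0.02 0 0 0 0 0; -0.04 0 0 0 0 0 0; -0.06 0 0 0 0 0 0; -0.06 0 0 0 0 0 0; -0.06 0 0 0 0 0 0"

```text
time_s: 16.85
eef_pos: [0.481, -0.058, 0.0618]
eef_rot: [0.435, -0.434, -0.558, 0.558]
wrist_force: [-0.3, 0.1, -7.8]
opening: 0.341
```

Request:
apply_moves:
  plan: "-0.06 0 0 0 0 0 0; -0.06 0 0 0 0 0 0; -0.06 0 0 0 0 0 0; -0.06 0 0 0 0 0 0; -0.06 0 0 0 0 0 0"

```text
time_s: 17.35
eef_pos: [0.4847, -0.0725, 0.062]
eef_rot: [0.435, -0.434, -0.558, 0.558]
wrist_force: [0.5, 0.7, -6.9]
opening: 0.342
```

```bash
python3 - <<'E'
from plan import *
o,p,r=cur();print(p,toplate(p),o['opening'],o['wrist_force'],o['torque'],r.as_matrix().round(3))
E
```

```text
[ 0.48469746 -0.0724509   0.06197606] [-0.00085385  0.09155994  0.06197606] 0.34244152964800595 [ 0.54565462  0.67364668 -6.85768419] [0.02409261 0.04804993 0.03705495] [[-0.245 -0.001 -0.97 ]
 [ 0.97   0.    -0.245]
 [ 0.    -1.     0.001]]
```

Request:
apply_moves:
  plan: "-0.06 0 0 0 0 0 0; -0.06 0 0 0 0 0 0; -0.06 0 0 0 0 0 0; -0.06 0 0 0 0 0 0; -0.06 0 0 0 0 0 0"

```text
time_s: 17.85
eef_pos: [0.4883, -0.087, 0.0619]
eef_rot: [0.435, -0.434, -0.558, 0.558]
wrist_force: [0.0, 1.6, -7.8]
opening: 0.344
```

Request:
apply_moves:
  plan: "-0.06 0 0 0 0 0 0; -0.06 0 0 0 0 0 0; -0.06 0 0 0 0 0 0; -0.06 0 0 0 0 0 0; -0.05 0 0 0 0 0 0"

```text
time_s: 18.35
eef_pos: [0.4919, -0.1011, 0.062]
eef_rot: [0.435, -0.434, -0.558, 0.558]
wrist_force: [0.4, 0.1, -7.1]
opening: 0.342
```

Request:
apply_moves:
  plan: "-0.05 0 0 0 0 0 0; -0.05 0 0 0 0 0 0; -0.05 0 0 0 0 0 0; -0.05 0 0 0 0 0 0; -0.04 0 0 0 0 0 0"

```text
time_s: 18.85
eef_pos: [0.4948, -0.1125, 0.0619]
eef_rot: [0.435, -0.434, -0.558, 0.558]
wrist_force: [0.3, 1.3, -6.9]
opening: 0.34
```

```bash
python3 - <<'E'
from plan import *
o,p,r=cur();print(p,toplate(p),o['opening'],o['wrist_force'],o['torque'],r.as_matrix().round(3))
snap('wrist','w11.png')
snap('scene','s11.png');im=load=cv2.imread('pics/s11.png')[120:260,120:300];cv2.imwrite('pics/s11c.png',cv2.resize(im,None,fx=4,fy=4,interpolation=cv2.INTER_CUBIC))
E
```

```text
[ 0.49476955 -0.1125306   0.06188332] [-0.00092809  0.05023412  0.06188332] 0.3395595162202701 [ 0.34867127  1.27449568 -6.88696552] [0.07549202 0.04195278 0.06470057] [[-0.245 -0.002 -0.97 ]
 [ 0.97   0.    -0.245]
 [ 0.001 -1.     0.001]]
```

View pics/s11c.png

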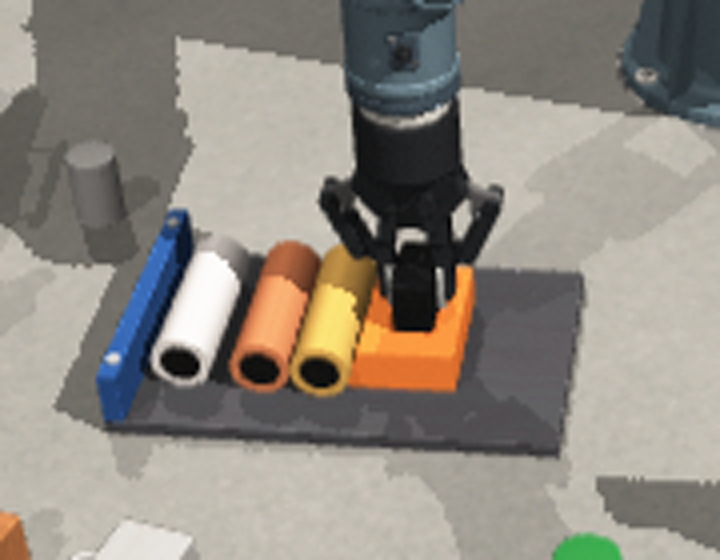

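View pics/w11.png

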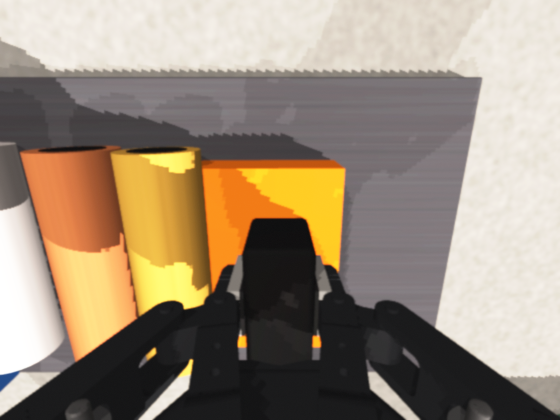

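The chock, brass and copper now move together, and the white tube is still about 14 mm away. Pushing on, slower.

Request:
apply_moves:
  plan: "-0.05 0 0 0 0 0 0; -0.05 0 0 0 0 0 0; -0.05 0 0 0 0 0 0; -0.05 0 0 0 0 0 0; -0.04 0 0 0 0 0 0"

```text
time_s: 19.45
eef_pos: [0.4978, -0.1244, 0.062]
eef_rot: [0.435, -0.434, -0.558, 0.558]
wrist_force: [-1.3, 1.0, -6.8]
opening: 0.341
```

Request:
apply_moves:
  plan: "-0.04 0 0 0 0 0 0; -0.03 0 0 0 0 0 0; -0.03 0 0 0 0 0 0; -0.02 0 0 0 0 0 0; -0.02 0 0 0 0 0 0"

```text
time_s: 19.95
eef_pos: [0.4994, -0.1309, 0.0619]
eef_rot: [0.435, -0.434, -0.558, 0.558]
wrist_force: [0.2, 0.3, -6.7]
opening: 0.343
```

```bash
python3 - <<'E'
from plan import *
o,p,r=cur();print(p,toplate(p),o['opening'],o['wrist_force'],o['torque'],r.inv().apply(o['wrist_force']))
snap('wrist','w12.png')
E
```

```text
[ 0.49942129 -0.13085414  0.06191279] [-0.00091647  0.03132933  0.06191279] 0.34253914487536696 [ 0.15326627  0.31944804 -6.72480711] [0.16025695 0.09325999 0.02068121] [ 0.26862091  6.72461956 -0.23643786]
```

View pics/w12.png

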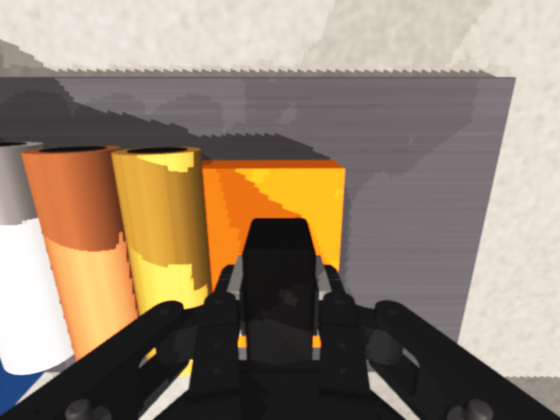

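Request:
apply_moves:
  plan: "-0.03 0 0 0 0 0 0; -0.02 0 0 0 0 0 0; -0.02 0 0 0 0 0 0; -0.02 0 0 0 0 0 0; -0.01 0 0 0 0 0 0"

```text
time_s: 20.5
eef_pos: [0.5007, -0.1359, 0.062]
eef_rot: [0.435, -0.434, -0.558, 0.558]
wrist_force: [-0.4, 0.5, -6.9]
opening: 0.342
```

```bash
python3 - <<'E'
from plan import *
o,p,r=cur();print(toplate(p),o['wrist_force'],o['torque'],r.inv().apply(o['wrist_force']))
E
```

```text
[-0.00087144  0.02611505  0.06195875] [-0.42155915  0.46664671 -6.85722155] [0.18089577 0.01049304 0.05769538] [0.55436516 6.85769351 0.28579301]
```

Request:
apply_moves:
  plan: "-0.02 0 0 0 0 0 0; -0.01 0 0 0 0 0 0; 0 0 0 0 0 0 0; 0 0 0 0 0 0 0; 0 0 0 0 0 0 0"

```text
time_s: 21.0
eef_pos: [0.5011, -0.1373, 0.062]
eef_rot: [0.435, -0.434, -0.558, 0.558]
wrist_force: [-0.3, 0.4, -7.3]
opening: 0.344
```

```bash
python3 - <<'E'
from plan import *
o,p,r=cur();print(toplate(p),o['wrist_force'],o['torque'],r.inv().apply(o['wrist_force']))
E
```

```text
[-0.00087072  0.02470693  0.06197922] [-0.27106288  0.36147247 -7.30690183] [-0.00837173 -0.01826481  0.01175129] [0.41553703 7.30718631 0.16525423]
```

Request:
apply_moves:
  plan: "-0.01 0 0 0 0 0 0; -0.01 0 0 0 0 0 0; -0.01 0 0 0 0 0 0; 0 0 0 0 0 0 0; 0 0 0 0 0 0 0"

```text
time_s: 21.5
eef_pos: [0.5011, -0.1381, 0.0617]
eef_rot: [0.435, -0.434, -0.558, 0.558]
wrist_force: [-0.1, 5.2, -8.2]
opening: 0.339
```

```bash
python3 - <<'E'
from plan import *
o,p,r=cur();print(toplate(p),o['wrist_force'],o['torque'],r.inv().apply(o['wrist_force']))
im,c=snap('top','top13.png');cv2.imwrite('pics/top13c.png',cv2.cvtColor(cv2.resize(im[170:280,285:415],None,fx=5,fy=5,interpolation=cv2.INTER_CUBIC),cv2.COLOR_RGB2BGR))
im,c=snap('scene','s13.png');cv2.imwrite('pics/s13c.png',cv2.cvtColor(cv2.resize(im[160:250,130:270],None,fx=5,fy=5,interpolation=cv2.INTER_CUBIC),cv2.COLOR_RGB2BGR))
E
```

```text
[-0.0011016   0.02388333  0.06165256] [-0.097638    5.22628486 -8.17743607] [0.85147753 0.05539081 0.04088034] [ 5.07954302  8.1821619  -1.20188043]
```

View pics/top13c.png

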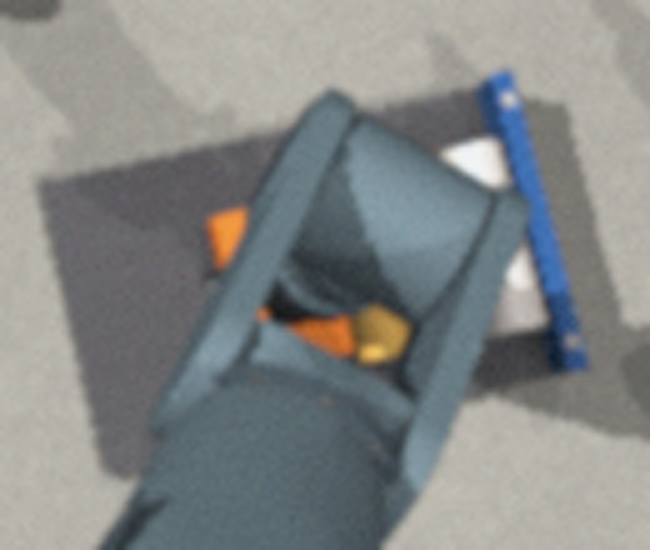

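View pics/s13c.png

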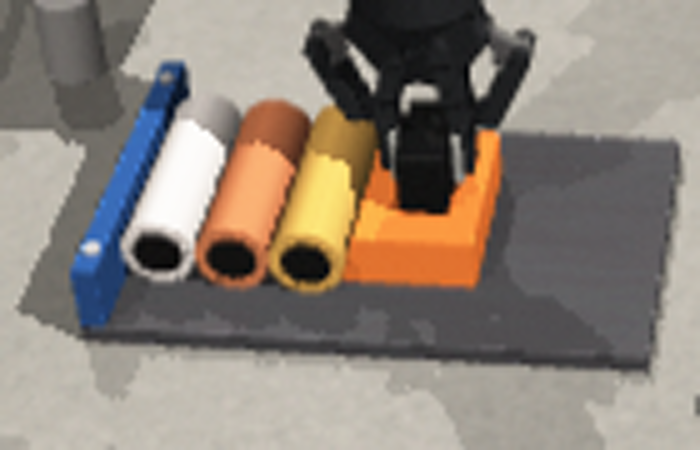

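The row is closed: force 5 N, grip y 0.0239, which matches the predicted 0.0239 exactly. Setting the chock down flat and letting go.

Request:
apply_moves:
  plan: "0 0.01 0 0 0 0 0; 0 0.01 0 0 0 0 0; 0 0 0 0 0 0 0; 0 0 0 0 0 0 0; 0 0 0 0 0 0 0"

```text
time_s: 22.1
eef_pos: [0.5011, -0.1382, 0.0614]
eef_rot: [0.435, -0.434, -0.558, 0.558]
wrist_force: [-3.9, 6.3, -0.1]
opening: 0.343
```

Request:
apply_moves:
  plan: "0 0 0 0 0 0 0.4; 0 0 0 0 0 0 0.45; 0 0 0 0 0 0 0.5; 0 0 0 0 0 0 0.55; 0 0 0 0 0 0 0.55"

```text
time_s: 22.6
eef_pos: [0.5018, -0.139, 0.0612]
eef_rot: [0.435, -0.434, -0.558, 0.558]
wrist_force: [0.4, -0.6, -0.5]
opening: 0.551
```

Request:
apply_moves:
  plan: "0 -0.1 0 0 0 0 0.55; 0 -0.3 0 0 0 0 0.55; 0 -0.7 0 0 0 0 0.55; 0 -1 0 0 0 0 0.55; 0 -1 0 0 0 0 0.55"

```text
time_s: 23.1
eef_pos: [0.501, -0.1383, 0.2174]
eef_rot: [0.435, -0.434, -0.558, 0.558]
wrist_force: [0.4, -0.3, -0.7]
opening: 0.551
```

```bash
python3 - <<'E'
from plan import *
from fit import cyl,box,tf
o,p,r=cur();print(toplate(p),p,o['wrist_force'],o['opening'])
im,c=snap('wrist','w14.png');m=cv2.cvtColor(im,cv2.COLOR_RGB2BGR)
for y in(-.128,-.084,-.04):
    cv2.polylines(m,[cv2.convexHull(proj(c,cyl(plate(0,y,.034),[np.cos(PYAW),np.sin(PYAW),0])).astype(np.int32))],True,(255,0,255),1)
k=plate(-.001,.0239,0)
for b in(box(-.055,.055,-.0384,.033,.044,.044),box(-.03,.03,-.015,.015,.087,.087)):
    cv2.polylines(m,[cv2.convexHull(proj(c,tf(b,k[0],k[1],PYAW)).astype(np.int32))],True,(0,255,0),1)
cv2.imwrite('pics/w14o.png',m)
im,c=snap('scene','s14.png');cv2.imwrite('pics/s14c.png',cv2.cvtColor(cv2.resize(im[160:250,130:270],None,fx=5,fy=5,interpolation=cv2.INTER_CUBIC),cv2.COLOR_RGB2BGR))
E
```

```text
[-0.00124761  0.02373703  0.2173847 ] [ 0.50096393 -0.13829545  0.2173847 ] [ 0.35615591 -0.3353469  -0.74614598] 0.5512632001340958
```

View pics/w14o.png

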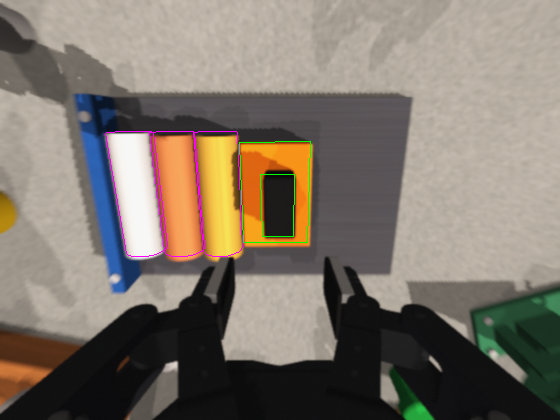

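View pics/s14c.png

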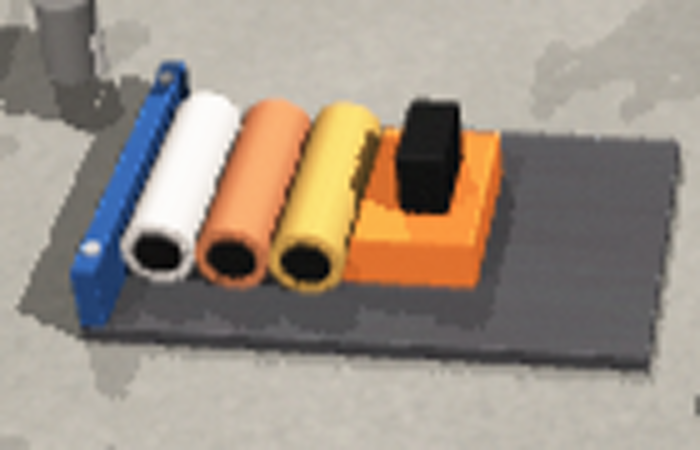

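Every part lies on its predicted outline within about 2 px: white 135,195, copper 178,195, brass 220,195, chock 277,195. A numeric check before handing in.

```bash
python3 - <<'E'
from plan import *
from fit import *
im,c=snap('wrist','w15.png')
def comp(m,u,v):
    n,l=cv2.connectedComponents(m.astype(np.uint8));k=(l==l[v,u]).astype(np.uint8)
    cn,_=cv2.findContours(k,cv2.RETR_EXTERNAL,cv2.CHAIN_APPROX_NONE);o=np.zeros_like(k);cv2.fillConvexPoly(o,cv2.convexHull(np.vstack(cn)),1);return o.astype(float)
roi=(90,330,110,280)
h=cv2.cvtColor(im,cv2.COLOR_RGB2HSV);print(h[195,220],h[195,178],h[195,300],h[195,135])
tub=lambda p:cyl([p[0],p[1],.034],[np.cos(p[2]),np.sin(p[2]),0])
def ck(p): return tf(np.r_[box(-.055,.055,-.047,.033,.012,.012),box(-.055,.055,-.0384,.033,.044,.044)],*p)
M=dict(alu=((h[...,1]<40)&(h[...,2]>190),135,195,-.128,tub),cop=(cmask(im,5,13,90,40),178,195,-.084,tub),brass=(cmask(im,18,30,90,40),220,195,-.04,tub),chock=(cmask(im,10,18,90,40),300,195,.024,ck))
for k,(m,u,v,y,f) in M.items():
    p,e=fit(f,np.r_[plate(0,y,0)[:2],PYAW],[(c,comp(m,u,v),roi)],np.array([.005,.005,.05]));print(k,toplate([p[0],p[1],0]).round(4)[:2],round(p[2]-PYAW,3),round(e,1))
E
```

```text
[ 22 179 246] [ 12 171 242] [ 10 217 135] [ 14  11 244]
alu [ 0.0008 -0.128 ] 0.014 508.2
cop [ 0.0019 -0.0836] -0.002 30.4
brass [ 0.003  -0.0386] 0.006 36.8
chock [-0.0016  0.02  ] -0.131 1984.1
```

The chock fit is bad (cost 1984) because the mask lost the shadowed part. I'll redo it with a better mask.

```bash
python3 - <<'E'
from plan import *
from fit import *
im=load('w15.png');c=ctrl.get_calibration('wrist');h=cv2.cvtColor(im,cv2.COLOR_RGB2HSV)
m=((h[...,0]>=5)&(h[...,0]<=20)&(h[...,1]>90)&(h[...,2]>40)).astype(np.uint8);m[:,:243]=0
pts=np.argwhere(m[120:262,243:330]);o=np.zeros((420,560),np.uint8)
n,l,st,_=cv2.connectedComponentsWithStats(m);k=l[195,305];print(st[k])
cv2.fillConvexPoly(o,cv2.convexHull(np.argwhere(l==k)[:,::-1].astype(np.int32)),1)
def ck(p): return tf(np.r_[box(-.055,.055,-.047,.033,.012,.012),box(-.055,.055,-.0384,.033,.044,.044)],*p)
p,e=fit(ck,np.r_[plate(0,.024,0)[:2],PYAW],[(c,o.astype(float),(245,330,110,280))],np.array([.005,.005,.05]));print(toplate([p[0],p[1],0]).round(4),p[2]-PYAW,e)
b=np.zeros((420,560,3),np.uint8)+im;x=cv2.cvtColor(b,cv2.COLOR_RGB2BGR)[110:280,90:330];cv2.imwrite('pics/w15c.png',cv2.resize(x,None,fx=3,fy=3,interpolation=cv2.INTER_CUBIC))
print(ctrl.get_obs()['time_s'])
E
```

```text
[ 243  128   75  121 5915]
[-0.0031  0.0279  0.    ] -0.018432529603576275 597.5653370304283
23.25
```

View pics/w15c.png

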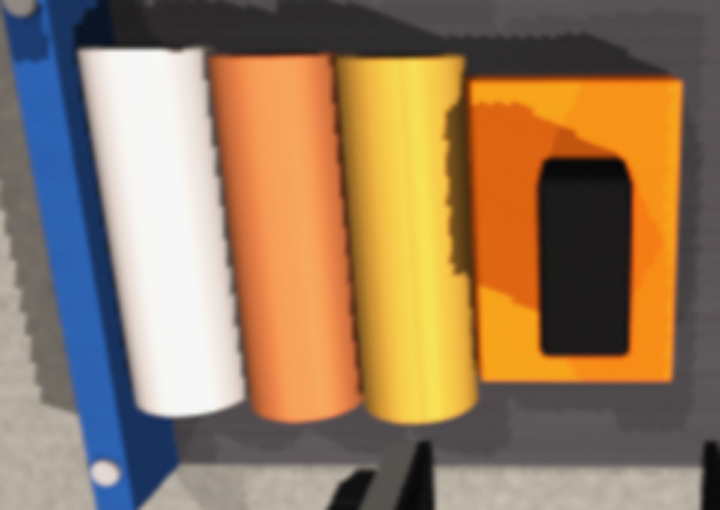

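```bash
python3 -c "
from bench import ctrl
print(ctrl.hand_in())"
```

```text
the job is handed in; nothing more can be done
None
```

I took the brass tube from the cradle and set it down level on the plate. I let go only once the force reading showed it was resting there. I then pushed the row shut with the orange chock until it pressed with about 5 N, lowered the chock flat and released it. The job was handed in at about 23 s of the 61 s allowed, and the system gave no verdict.

**Tubes (last wrist picture):** all three are within 15 mrad of square to the fence and within 3 mm of mid-plate. The aluminium fit was loose and the other two were good.

| Tube | y in the plate frame | Limit |
|---|---|---|
| Aluminium | -0.128 m | below -0.124 m |
| Copper | -0.084 m | below -0.076 m |
| Brass | -0.039 m | -0.046 to -0.028 m |

**Chock:** the arm's reading puts the grip point at y = 0.024 m, where a closed row should put it. That leaves about 63 mm to the brass tube's axis, against 63.9 mm when touching. The drawn outline matched the chock to about 1–2 px in the picture.

**Check that failed:** both numeric fits of the chock from the picture were unreliable, because shadow and the brass tube's colour spoiled the masks. The better one disagreed by 4 mm, giving y = 0.028 m. I relied on the arm reading, the contact force and the outline instead.

**Bystanders:** none was touched on purpose, and no stray contact force showed up. I did not re-measure their positions.

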